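# Take the pull rod off its barbed hook and swing down the bin flap

### The job

Unhook the pull rod from the barbed hook on the stand, put its upturned prong up through the eye on the front of the overhead bin and swing the flap down, fully open, with the rod alone, letting it down gently rather than letting it drop. Then lay the rod wholly inside the wooden tray, without dropping it from a height. Leave the bottle, the jar and the can where they stand.

Things in the scene. Friction and masses are not known exactly. Their poses are not given: they have to be found in the camera images.
- hook_seat (a point): Where the rod's eye rests on the stand's barbed hook. x points from the hook's tip back towards the post, z up; the stand's yaw varies. The hook is bright 6 mm wire in this point's x-z plane; its centre line, as (x, z) in mm here: (40, -1) at the post, (-6, -7) lowest, (-16, 43) top of tip, (-4, 34) end of the barb, turned back and down
- hook_tip (a point): Top of the hook's tip, axes as hook_seat. The rod's eye comes off so: shift it 12 mm towards the post and up 20 inside the hook, tilt about 0.85 rad about the rod's axis so that the rod swings out away from the post (untilted, the rod strikes the hook from below), raise the eye's wire over the tip and back away along -x
- post (a point): Top of the fixed stand's black post (diameter 14, 234 high, on a round black foot of radius 50), 42 mm behind hook_seat
- rod_grip (a point): Centre of the rod's wooden handle, a bar 90 long, 20 wide, 24 high. x runs along the rod to the prong, z towards eye and prong top. Loose rod, 0.2 kg, 300 long: handle x -45 to 45, then black steel bar, diameter 10, on the same axis to x = 255, where a prong of diameter 8 turns up to z = 34. It hangs level, balanced by its eye, prong pointing along hook_seat's +y
- rod_eye (a point): Middle of the top wire of the rod's hanging eye, a loop of 6 mm wire standing on the rod: 36 wide along the rod between wire centres, top wire centre 50 above the rod's axis, 90 ahead of the handle's centre. Axes as rod_grip
- prong (a point): Top end of the rod's upturned prong, 34 above the rod's axis, 255 ahead of the handle's centre. Axes as rod_grip
- flap_eye (a point): Centre of the opening of the eye on the flap's face: a U of 5 mm bright wire sticking out of the flap, opening about 31 (out from the flap) by 31 (across). Turns with the flap; flap closed, its x points into the bin, y along the hinge, z up through the opening. Outer wire's centre at x = -18, flap's face at x = +16
- hinge (a point): Middle of the flap's hinge line, on the front of the fixed black unit with yellow top (160 deep, 270 wide, 360 high), 205 above the bench. x points into the unit, y along the hinge, z up; the unit's yaw varies. With the flap closed flap_eye is 24 in front of it and 98 above
- flap (a joint): Flap (black panel 234 wide, 125 high, 0.25 kg): 0 closed, grows as its top swings out and down about its lower edge, 1.40 fully open at its stop. Starts at 0 to 0.2. Friction 0.05 N m; past about 0.4 it falls by itself unless carried. A level rod, prong up through the eye, carries the eye's outer wire in the corner of bar and prong all the way, and then comes out downwards
- tray: Heavy open tray of pale wood, outer 150 (its x) by 364 (its y) by 36 high, walls and floor 6 thick; origin at the centre of its underside
- bottle: White bottle, diameter 60, 170 high, bystander; origin at the centre of its underside
- jar: Glass jar, diameter 70, 85 high, bystander; origin at the centre of its underside
- can: Bare metal can, diameter 72, 100 high, bystander; origin at the centre of its underside

How it is judged:
By the outcome, as a careful person would: the job done as asked, in the order asked, and still so for the second after the job is handed in, with the robot touching nothing.
It also fails if it takes over 64 s, if anything falls off the work surface, if the arm or the gripper's body presses on something with over 40 N, if the wrist force passes 120 N, or if a joint passes its speed limit or range.

### The arm

A 6-joint arm with a two-finger parallel gripper is mounted at the origin on the work surface. World frame = base frame: x ahead of the robot, y to its left, z up, the work surface at z = 0. Lengths are in m, angles in rad, forces in N, time in s.
With the tool pointing down it reaches from about 0.275 to 0.725 m from the base axis. Payload 5.6 kg.
Tool frame: the origin (TCP) lies at the very end of the fingers, on their centre line; the grasp point (between the pads) lies 19 mm behind it; z points along the fingers, y is the line along which they close (so a half turn about z gives the same grasp; the last joint's range is limited). The gripper opens to 85 mm and grips with 20 to 120 N. Pads are 22 mm wide; open, the fingers measure 114 mm over their backs; the gripper's body (76 mm by 85 mm) begins 54 mm behind the grasp point. The pads swing forward as they close: fully open they stand 13 mm farther back than shut.
Start: joints at [-0.956, 0.255, 0.108, 0, -1.424, -0.285], TCP at [0.178, -0.52, 0.231] pointing down, gripper open.
Joint ranges: [-2.95, 2.95], [-1.21, 1.97], [-1.09, 1.5], [-2.87, 1.71], [-2.94, -0.07], [-3.05, 3.05]. Speed limits (rad/s): [2.57, 2.57, 3.14, 3.14, 3.14, 3.14].

### API

Orientations are given as a 3x3 rotation matrix whose columns are the frame's x, y, z axes.
In Python, from rig import observe, snapshot, camera_model, finish_job gives the robot as it stands.
- The arm moves only by the tool apply_moves, never from a script. Its argument "series" is a list of rows, each an object of numbers: "dx", "dy", "dz": the shift along the world's x, y, z in cm; "rx", "ry", "rz": the turn, a rotation vector about the world's x, y, z in rad. In form: [{"dx": .., "dy": .., "dz": .., "rx": .., "ry": .., "rz": ..}, ...]. A call has 1 to 8 rows; each row shifts and turns the commanded pose from where the row before left it; what a row does not reach is not made up. A row lasts 1/10 s, in which the tool goes at most 50 mm and 8.59 degrees, less where a joint would pass 70% of its speed; a pose out of reach is approached as far as the arm can. A call is refused whole if a number of a shift passes 5 or a number of a turn 0.15, either way. A call with a gripper value outside its range is refused whole. "jaw" is the finger opening in cm, from 0 to 8.54, set as the call begins (left out, the last holds). The fingers move at their own pace and stop on an object; the grip force is fixed at half the most. Time passes only in rows, so rows that do not move let the fingers close. It gives the time, the measured TCP pose, the force, the opening and the grip force at its end, in the units of the state.
- observe(): the state, without advancing time (a new reading comes with each control period).
- snapshot(name): name is "scene" or "top" or "wrist"; returns the picture (400x640x3 uint8, red, green, blue); there is no depth.
- camera_model(name): a dict with "fx", "fy", "cx", "cy" (pixels), "D" ([k1, k2, p1, p2, k3] as OpenCV has them; the pictures are not rectified), "extrinsics" (4x4, takes a point from camera to world coordinates). Camera axes: x right, y up, looking along -z (the intrinsics and any distortion apply to the point x, -y, -z); pixel columns grow to the right and rows downward; lengths in m; the calibration is good to about 2 mm. A picture is of the moment at which its call begins: read the wrist's pose just before it. camera_model takes no time and is no camera call; for the wrist camera it gives the pose at the moment of the call.
- finish_job(): hands the job in; it is judged then, once.
The state is a dict: "time_s": time; "joint_positions": joint angles; "joint_vel": joint speeds; "tau": joint torques, N m; "tool_pos": TCP position; "ee_rot": TCP orientation; "contact_force": force on the tool from outside, world axes, zero at the start; "ft_torque": the same for the moment, N m; "width": opening from 0.0 (shut) to 1.0 (fully open); "grasp_force": force on a finger pad.
Only numpy, scipy, OpenCV 4.12 (cv2) and the standard library are available. Lean on these libraries where they do the work, as an engineer would, in place of code of your own. Each camera call takes 0.05 s, during which the arm holds its last target. There are 200 camera calls.

## Working session

There is one attempt and no reset: what is moved stays moved. The work goes in short steps, Python scripts to look and compute and a tool call to move; the robot and the scene stay as the last step left them, time stands still between calls to the robot, and variables do not carry over. Pictures are saved under pics/ and viewed, at most 10 in all, crops included, and the job is handed in when it is done.

Besides the shell and the picture viewer there is one more tool, called after ">>>" as a command line: name --argument value ..., lists and objects as JSON in quotes. apply_moves: Moves the arm, as the interface text tells. Its arguments: {"type":"object","properties":{"series":{"type":"array"},"jaw":{"type":"number"}},"required":["series"]}

```bash
mkdir -p pics; ls; python3 - <<'E'
from rig import *
import cv2,json
for n in ("scene","top"):
    im=snapshot(n); cv2.imwrite(f"pics/{n}0.png",im[:,:,::-1]); m=camera_model(n); print(n,m)
print(observe())
E
```

```text
pics
scene {'fx': 413.03367319495857, 'fy': 413.03367319495857, 'cx': 315.9489654942458, 'cy': 194.7243789320991, 'D': array([-0.06432769,  0.        ,  0.        ,  0.        ,  0.        ]), 'extrinsics': array([[-0.1287176 , -0.80146674,  0.58402298,  1.20156806],
       [ 0.99165685, -0.0998909 ,  0.08147704,  0.07323632],
       [-0.00696256,  0.58963792,  0.8076377 ,  1.09489628],
       [ 0.        ,  0.        ,  0.        ,  1.        ]])}
top {'fx': 512.7520471101269, 'fy': 512.7520471101269, 'cx': 331.0473484545144, 'cy': 207.18626837270756, 'D': array([-0.08614956,  0.        ,  0.        ,  0.        ,  0.        ]), 'extrinsics': array([[ 0.01940101,  0.98396461, -0.17730554,  0.24925246],
       [-0.99976494,  0.02080922,  0.00608602, -0.01953628],
       [ 0.00967801,  0.17714579,  0.98413704,  1.65830369],
       [ 0.        ,  0.        ,  0.        ,  1.        ]])}
{'time_s': 0.1, 'joint_positions': array([-9.56385146e-01,  2.55685647e-01,  1.07136822e-01, -4.09479800e-04,
       -1.42390233e+00, -2.84581168e-01]), 'joint_vel': array([-0.00043404, -0.00301928,  0.00134366,  0.00331051,  0.00021168,
        0.00145137]), 'tau': array([-2.17614659e-03, -3.87601697e+01,  2.38475060e+01,  5.37775487e+00,
       -3.74622483e-03,  2.25308561e-06]), 'tool_pos': array([ 0.17803047, -0.51992373,  0.23049046]), 'ee_rot': array([[-9.46116908e-01, -3.23824658e-01, -6.22978139e-04],
       [-3.23825248e-01,  9.46115582e-01,  1.58568799e-03],
       [ 7.59244528e-05,  1.70198227e-03, -9.99998549e-01]]), 'contact_force': array([-1.04373755, -0.14977439,  0.12504925]), 'ft_torque': array([-0.01671169,  0.02502026, -0.00180454]), 'grasp_force': 0.0, 'width': 0.9979140980423825}
```

View pics/scene0.png

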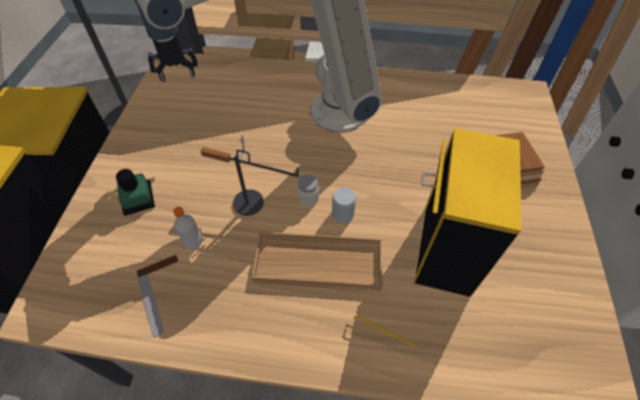

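View pics/top0.png

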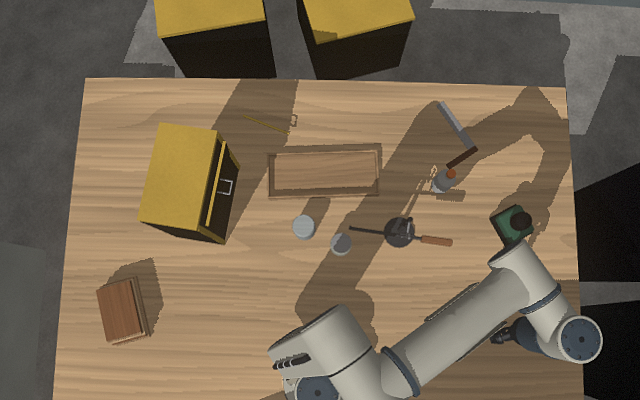

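The scene view shows the rod's handle at about (215,154), the prong at (297,172), the post foot at (248,202), the bin at (470,210) with its eye at (428,180), and the tray at (315,263). In the top view the handle is at (437,240), the prong at (351,228), the eye at (224,187) and the tray at (325,171). Next I'll enlarge the key areas.

```bash
python3 - <<'E'
import cv2,numpy as np
s=cv2.imread("pics/scene0.png");t=cv2.imread("pics/top0.png")
def c(im,x,y,w,h):return cv2.resize(im[y:y+h,x:x+w],(400,300),interpolation=cv2.INTER_CUBIC)
o=np.vstack([np.hstack([c(s,190,130,120,90),c(s,400,120,133,100)]),np.hstack([c(t,340,190,120,90),c(t,130,115,133,133)[:, :]])])
cv2.imwrite("pics/c1.png",o)
E
```

```text
(no output)
```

View pics/c1.png

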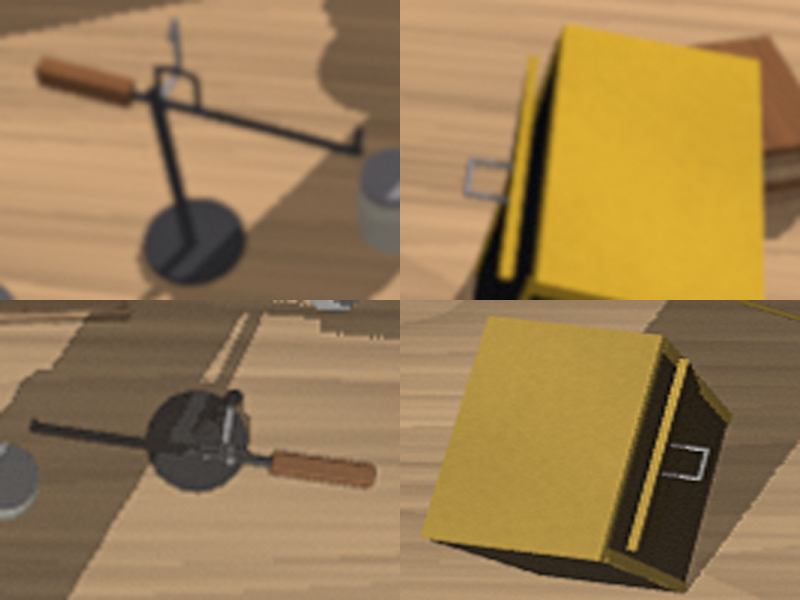

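The enlargement gives these pixel positions in the scene view: prong top (298,169), eye of the flap outer corners (422.7,173.3) and (421.7,184). In the top view the handle runs from (421.6,239.2) to (452.5,242.8) and the prong is at (350.5,227.5). The rod lies on the robot's side of the post. Now I'll triangulate.

```bash
cat > h.py <<'E'
import numpy as np,cv2
from rig import *
def ray(n,p,m=None):
    m=m or camera_model(n); K=np.array([[m['fx'],0,m['cx']],[0,m['fy'],m['cy']],[0,0,1]])
    u=cv2.undistortPoints(np.array([[p]],float),K,m['D'])[0,0]; E=m['extrinsics']
    d=E[:3,:3]@np.array([u[0],-u[1],-1.]); return E[:3,3],d/np.linalg.norm(d)
def plane(n,p,z,m=None):
    o,d=ray(n,p,m); return o+d*(z-o[2])/d[2]
def tri(*rs):
    A=sum(np.eye(3)-np.outer(d,d) for o,d in rs);b=sum((np.eye(3)-np.outer(d,d))@o for o,d in rs)
    x=np.linalg.solve(A,b);return x,max(np.linalg.norm((np.eye(3)-np.outer(d,d))@(x-o)) for o,d in rs)
def st(s,t): return tri(ray("scene",s),ray("top",t))
E
python3 - <<'E'
from h import *
np.set_printoptions(precision=4,suppress=True)
s=cv2.imread("pics/scene0.png");t=cv2.imread("pics/top0.png")
def msk(im,x0,y0,x1,y1):
    h=cv2.cvtColor(im,cv2.COLOR_BGR2HSV); m=np.zeros(im.shape[:2],np.uint8)
    # handle: reddish brown hue, saturated
    r=(h[...,0]<12)&(h[...,1]>120); m[y0:y1,x0:x1]=r[y0:y1,x0:x1]; 
    ys,xs=np.nonzero(m); return len(xs),cv2.minAreaRect(np.c_[xs,ys].astype(np.float32))
print(msk(s,195,140,238,168)); print(msk(t,412,228,462,252))
P=lambda n,a,b:print(n,*st(a,b))
P("handle back",(202.3,151.5),(452.3,242.5))
P("handle front",(230,158.5),(421.8,239.4))
P("prong top",(298,169),(350.5,227))
P("foldcorner",(297.5,175),(351,228.5))
P("outer A(+x)",(421.7,184),(232.7,181.5) if 0 else (232.7,181.5))
P("outer B(-x)",(422.7,173.3),(230,194.8))
P("inner A",(435,186.7),(219.3,179.7));P("inner B",(435.7,175),(217.7,192.6))
for n,p in (("scene",(248,202)),("top",(399,232))): print("foot",plane(n,p,0.005))
# tray corners top rim
for p in [(268,154),(381,143),(382,194),(269,198)]: print("tray",plane("top",p,.036))
for p in [(255,234),(382,239),(382,290),(247,291)]: print("trayS",plane("scene",p,.036))
# unit top: z=.36
for p in [(160,122),(217,130),(206,237),(140,220)]: print("unit",plane("top",p,.36))
for p in [(454,131),(520,139),(519,230),(441,214)]: print("unitS",plane("scene",p,.36))
print("can",plane("top",(303,226),.1),"jar",plane("top",(341,244),.085), "scene jar",plane("scene",(308,182),.085),"can",plane("scene",(344,194),.1))
E
```

```text
(2, ((225.5, 157.5), (5.099019527435303, 0.0), 168.69007873535156))
(0, ((0.0, 0.0), (0.0, 0.0), 0.0))
handle back [ 0.4184 -0.383   0.1744] 0.0025525773543697613
handle front [ 0.4273 -0.2956  0.1644] 0.001971525958008097
prong top [ 0.4576 -0.084   0.1822] 0.002330636281047385
foldcorner [ 0.4571 -0.0868  0.1539] 0.0023657339293899297
outer A(+x) [0.5602 0.2434 0.2964] 0.001702644536852449
outer B(-x) [0.5235 0.2482 0.2938] 0.0007066839757251196
inner A [0.5643 0.278  0.2966] 0.0006831713084785048
inner B [0.5281 0.2804 0.2977] 0.0002041645903683021
foot [ 0.4695 -0.2512  0.005 ]
foot [ 0.4697 -0.2527  0.005 ]
tray [0.7144 0.1806 0.036 ]
tray [ 0.7602 -0.1902  0.036 ]
tray [ 0.5884 -0.1936  0.036 ]
tray [0.5674 0.1711 0.036 ]
trayS [ 0.6019 -0.195   0.036 ]
trayS [0.572  0.1804 0.036 ]
trayS [0.7324 0.1864 0.036 ]
trayS [ 0.7817 -0.1784  0.036 ]
unit [0.7051 0.4347 0.36  ]
unit [0.685  0.2793 0.36  ]
unit [0.3991 0.2902 0.36  ]
unit [0.4391 0.4653 0.36  ]
unitS [0.4319 0.3161 0.36  ]
unitS [0.4379 0.4793 0.36  ]
unitS [0.7083 0.4337 0.36  ]
unitS [0.6877 0.2709 0.36  ]
can [0.4696 0.0557 0.1   ] jar [ 0.4182 -0.0622  0.085 ] scene jar [ 0.4259 -0.0594  0.085 ] can [0.4691 0.0556 0.1   ]
```

>>> apply_moves --series '[{"dz": 3.0, "rz": 0.139}, {"dx": 3.1, "dy": 2.5, "dz": 2.0, "rz": 0.139}, {"dx": 3.1, "dy": 2.5, "rz": 0.139}, {"dx": 3.1, "dy": 2.5, "rz": 0.139}, {"dx": 3.1, "dy": 2.5, "rz": 0.139}, {"dx": 3.1, "dy": 2.5, "rz": 0.139}, {"dx": 3.1, "dy": 2.5, "rz": 0.139}, {"dx": 3.1, "dy": 2.5, "rz": 0.139}]' --jaw 5

```text
invalid input
```

>>> apply_moves --series '[{"dx": 2.0, "dy": 2.0}, {}, {}, {}]'

```text
invalid input
```

```bash
python3 - <<'E'
from h import *
m=camera_model("wrist"); w=snapshot("wrist"); s=snapshot("scene");t=snapshot("top")
for n,i in (("w",w),("s",s),("t",t)): cv2.imwrite(f"pics/{n}1.png",i[:,:,::-1])
import pickle;pickle.dump(m,open("w1.pkl","wb")); print(m); o=observe();print(o['joint_positions'],o['tool_pos'])
E
```

```text
{'fx': 294.91762352518225, 'fy': 294.91762352518225, 'cx': 319.80870409726623, 'cy': 199.52740499782453, 'D': array([-0.0542583,  0.       ,  0.       ,  0.       ,  0.       ]), 'extrinsics': array([[-0.32400854, -0.90727227, -0.26809607,  0.10787997],
       [ 0.94605194, -0.31011276, -0.09389246, -0.54333227],
       [ 0.00204601, -0.28405476,  0.95880587,  0.37236457],
       [ 0.        ,  0.        ,  0.        ,  1.        ]])}
[-9.56377495e-01  2.55390816e-01  1.07669248e-01 -1.91700201e-04
 -1.42390709e+00 -2.84599841e-01] [ 0.17808785 -0.5201334   0.23089006]
```

View pics/w1.png

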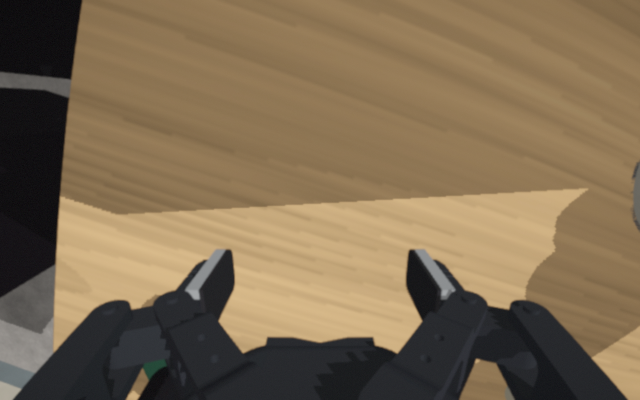

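The wrist picture shows only bench and fingers: the moves were refused, so the arm hasn't moved. I'll resend them with every key in each row.

>>> apply_moves --series '[{"dx": 0, "dy": 0, "dz": 4.0, "rx": 0, "ry": 0, "rz": 0.139}, {"dx": 3.1, "dy": 2.8, "dz": 2.0, "rx": 0, "ry": 0, "rz": 0.139}, {"dx": 3.1, "dy": 2.8, "dz": 2.0, "rx": 0, "ry": 0, "rz": 0.139}, {"dx": 3.1, "dy": 2.8, "dz": 2.0, "rx": 0, "ry": 0, "rz": 0.139}, {"dx": 3.1, "dy": 2.8, "dz": 0, "rx": 0, "ry": 0, "rz": 0.139}, {"dx": 3.1, "dy": 2.8, "dz": 0, "rx": 0, "ry": 0, "rz": 0.139}, {"dx": 3.1, "dy": 2.8, "dz": 0, "rx": 0, "ry": 0, "rz": 0.139}, {"dx": 3.1, "dy": 2.8, "dz": 0, "rx": 0, "ry": 0, "rz": 0.139}]' --jaw 5

```text
time_s: 1.05
tool_pos: [0.3961, -0.3229, 0.3314]
ee_rot: [[-0.123, -0.992, 0.0], [-0.992, 0.123, 0.0], [-0.0, -0.0, -1.0]]
contact_force: [0.5, -0.7, 0.2]
width: 0.585
grasp_force: 0.0
```

>>> apply_moves --series '[{"dx": 3.5, "dy": 3.2, "dz": 0, "rx": 0, "ry": 0, "rz": 0}, {"dx": 0, "dy": 3.2, "dz": 0, "rx": 0, "ry": 0, "rz": 0}, {"dx": 0, "dy": 0, "dz": 0, "rx": 0, "ry": 0, "rz": 0}, {"dx": 0, "dy": 0, "dz": 0, "rx": 0, "ry": 0, "rz": 0}, {"dx": 0, "dy": 0, "dz": 0, "rx": 0, "ry": 0, "rz": 0}]'

```text
time_s: 1.55
tool_pos: [0.4299, -0.2609, 0.3313]
ee_rot: [[-0.129, -0.992, -0.0], [-0.992, 0.129, -0.0], [0.0, 0.0, -1.0]]
contact_force: [-0.2, -0.4, -0.1]
width: 0.587
grasp_force: 0.0
```

```bash
python3 - <<'E'
from h import *
m=camera_model("wrist"); w=snapshot("wrist"); s=snapshot("scene")
for n,i in (("w",w),("s",s)): cv2.imwrite(f"pics/{n}2.png",i[:,:,::-1])
import pickle;pickle.dump(m,open("w2.pkl","wb")); print(m['extrinsics'][:3,3]); o=observe();print(o['joint_positions'],o['tool_pos'],o['ee_rot'])
E
```

```text
[ 0.41891057 -0.33244288  0.47318774]
[-2.33872576e-01  1.52304889e-01  2.28357372e-01  4.11918163e-05
 -1.64696557e+00  1.03435895e-01] [ 0.42978328 -0.26112439  0.33123119] [[-1.30070230e-01 -9.91504776e-01 -1.23097451e-04]
 [-9.91504783e-01  1.30070233e-01 -1.28960699e-05]
 [ 2.87978290e-05  1.20374317e-04 -9.99999992e-01]]
```

View pics/w2.png

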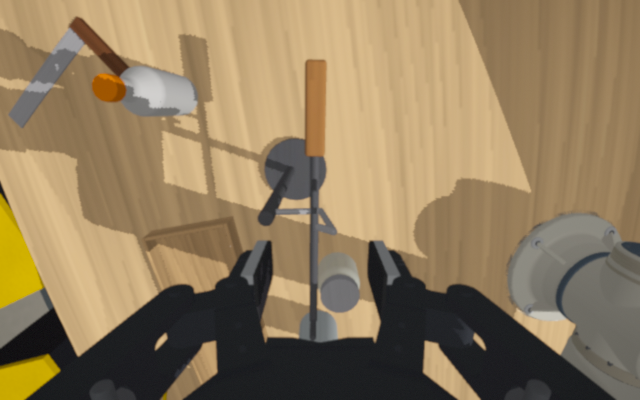

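The wrist view shows the handle from (316,60) to (316,156) and the bar running down to the prong near (313,338). The post top is at (266,216) and the hook wire runs from (272,211) to (320,210).

```bash
python3 - <<'E'
from h import *
import pickle;m=pickle.load(open("w2.pkl","rb"))
np.set_printoptions(precision=4,suppress=True)
w=cv2.imread("pics/w2.png");h=cv2.cvtColor(w,cv2.COLOR_BGR2HSV)
sub=h[50:165,295:340]; k=(sub[...,1]>140)
ys,xs=np.nonzero(k); print(len(xs),ys.min()+50,ys.max()+50)
for r in (65,80,100,120,140,152):
    c=np.nonzero(h[r,295:340,1]>140)[0]+295; print(r,c.min() if len(c) else None,c.max() if len(c) else None)
a,b=(316.2,60),(315.8,156.5)
for z in (.155,.16,.165,.17,.175): 
    A,B=plane("",a,z,m),plane("",b,z,m); print(z,A,B,np.linalg.norm(A-B))
print("post",plane("",(266.5,216),.234,m))
for z in (.15,.155,.16):print("bar",z,plane("",(315.3,165),z,m),plane("",(313.5,300),z,m))
print("post+top tri",tri(ray("",(266.5,216),m),ray("scene",(190+157/3.333,130+93/3.333))))
print("hook wire",[plane("",(p,211),.21,m) for p in (275,316)])
print("handle back/front tri", tri(ray("",a,m),ray("top",(452.3,242.3))),tri(ray("",b,m),ray("top",(421.8,239))))
print("same,scene", tri(ray("",a,m),ray("scene",(202.3,150.5))),tri(ray("",b,m),ray("scene",(230,157.5))))
E
```

```text
1791 60 155
65 306 325
80 306 325
100 306 324
120 306 324
140 306 323
152 306 323
0.155 [ 0.4156 -0.3832  0.155 ] [ 0.4288 -0.2873  0.155 ] 0.09674787955343896
0.16 [ 0.4157 -0.3824  0.16  ] [ 0.4287 -0.288   0.16  ] 0.09522758403965154
0.165 [ 0.4157 -0.3816  0.165 ] [ 0.4285 -0.2887  0.165 ] 0.09370728852586417
0.17 [ 0.4158 -0.3808  0.17  ] [ 0.4284 -0.2894  0.17  ] 0.09218699301207682
0.175 [ 0.4158 -0.38    0.175 ] [ 0.4282 -0.2901  0.175 ] 0.09066669749828941
post [ 0.4753 -0.2532  0.234 ]
bar 0.15 [ 0.4308 -0.2773  0.15  ] [ 0.4563 -0.1051  0.15  ]
bar 0.155 [ 0.4306 -0.2782  0.155 ] [ 0.4557 -0.1086  0.155 ]
bar 0.16 [ 0.4304 -0.279   0.16  ] [ 0.4552 -0.1121  0.16  ]
post+top tri (array([ 0.4762, -0.2501,  0.2278]), np.float64(0.0011516665480818835))
hook wire [array([ 0.4721, -0.2492,  0.21  ]), array([ 0.4338, -0.2442,  0.21  ])]
handle back/front tri (array([ 0.4156, -0.3745,  0.2154]), np.float64(0.00114172606521201)) (array([ 0.4268, -0.2925,  0.19  ]), np.float64(0.0009600985768901417))
same,scene (array([ 0.416 , -0.3801,  0.1764]), np.float64(0.00039311201994116893)) (array([ 0.4289, -0.2907,  0.1718]), np.float64(0.0011373078594692555))
```

>>> apply_moves --series '[{"dx": -0.2, "dy": -2.6, "dz": 0, "rx": 0, "ry": 0, "rz": -0.015}, {"dx": -0.25, "dy": -2.65, "dz": 0, "rx": 0, "ry": 0, "rz": 0}, {"dx": 0, "dy": 0, "dz": -4, "rx": 0, "ry": 0, "rz": 0}, {"dx": 0, "dy": 0, "dz": -4, "rx": 0, "ry": 0, "rz": 0}, {"dx": 0, "dy": 0, "dz": -4, "rx": 0, "ry": 0, "rz": 0}, {"dx": 0, "dy": 0, "dz": -3, "rx": 0, "ry": 0, "rz": 0}, {"dx": 0, "dy": 0, "dz": -2, "rx": 0, "ry": 0, "rz": 0}, {"dx": 0, "dy": 0, "dz": -2, "rx": 0, "ry": 0, "rz": 0}]' --jaw 5

```text
time_s: 2.45
tool_pos: [0.4248, -0.3136, 0.14]
ee_rot: [[-0.145, -0.989, -0.001], [-0.989, 0.145, 0.0], [-0.0, 0.001, -1.0]]
contact_force: [-0.1, 0.6, 0.1]
width: 0.587
grasp_force: 0.0
```

>>> apply_moves --series '[{"dx": 0, "dy": 0, "dz": -0.2, "rx": 0, "ry": 0, "rz": 0}, {"dx": 0, "dy": 0, "dz": 0, "rx": 0, "ry": 0, "rz": 0}, {"dx": 0, "dy": 0, "dz": 0, "rx": 0, "ry": 0, "rz": 0}]'

```text
time_s: 2.75
tool_pos: [0.4262, -0.3136, 0.1406]
ee_rot: [[-0.144, -0.99, 0.002], [-0.99, 0.144, -0.001], [0.001, -0.002, -1.0]]
contact_force: [0.0, -0.8, 0.6]
width: 0.589
grasp_force: 0.0
```

```bash
python3 - <<'E'
from h import *
m=camera_model("wrist"); w=snapshot("wrist"); s=snapshot("scene")
o=observe();print(o['tool_pos'],o['ee_rot'],o['contact_force'])
a=cv2.resize(s[110:220,180:320],(400,314),interpolation=cv2.INTER_CUBIC);b=cv2.resize(w,(400,314))
cv2.imwrite("pics/c3.png",np.hstack([a,b])[:,:,::-1])
E
```

```text
[ 0.42626805 -0.31333596  0.140535  ] [[-1.43645553e-01 -9.89627031e-01  2.07236096e-03]
 [-9.89628941e-01  1.43643684e-01 -1.02480629e-03]
 [ 7.16494444e-04 -2.19807725e-03 -9.99997328e-01]] [1.02276102 0.33742423 0.40683387]
```

View pics/c3.png

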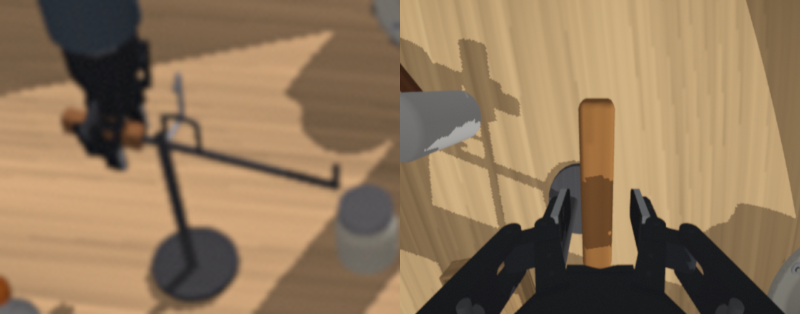

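The fingers straddle the handle, which is centred between them in the wrist half. Closing the jaw.

>>> apply_moves --series '[{"dx": 0, "dy": 0, "dz": 0, "rx": 0, "ry": 0, "rz": 0}, {"dx": 0, "dy": 0, "dz": 0, "rx": 0, "ry": 0, "rz": 0}, {"dx": 0, "dy": 0, "dz": 0, "rx": 0, "ry": 0, "rz": 0}, {"dx": 0, "dy": 0, "dz": 0, "rx": 0, "ry": 0, "rz": 0}, {"dx": 0, "dy": 0, "dz": 0, "rx": 0, "ry": 0, "rz": 0}, {"dx": 0, "dy": 0, "dz": 0, "rx": 0, "ry": 0, "rz": 0}]' --jaw 0

```text
time_s: 3.45
tool_pos: [0.4258, -0.3128, 0.1395]
ee_rot: [[-0.143, -0.99, 0.0], [-0.99, 0.143, -0.0], [0.0, -0.0, -1.0]]
contact_force: [-0.2, 0.3, 2.7]
width: 0.228
grasp_force: 59.5
```

>>> apply_moves --series '[{"dx": 0.3, "dy": -0.04, "dz": 0.7, "rx": 0, "ry": 0, "rz": 0}, {"dx": 0.4, "dy": -0.06, "dz": 0.7, "rx": 0, "ry": 0, "rz": 0}, {"dx": 0.5, "dy": -0.07, "dz": 0.6, "rx": 0, "ry": 0, "rz": 0}, {"dx": 0, "dy": 0, "dz": 0, "rx": 0, "ry": 0, "rz": 0}, {"dx": 0, "dy": 0, "dz": 0, "rx": 0, "ry": 0, "rz": 0}]'

```text
time_s: 3.95
tool_pos: [0.4378, -0.3145, 0.1592]
ee_rot: [[-0.143, -0.99, -0.0], [-0.99, 0.143, 0.0], [-0.0, 0.0, -1.0]]
contact_force: [-0.3, 0.1, -2.2]
width: 0.225
grasp_force: 59.2
```

>>> apply_moves --series '[{"dx": -0.985, "dy": 0.144, "dz": 0.07, "rx": 0.0205, "ry": 0.1402, "rz": 0}, {"dx": -0.966, "dy": 0.141, "dz": 0.21, "rx": 0.0205, "ry": 0.1402, "rz": 0}, {"dx": -0.926, "dy": 0.135, "dz": 0.35, "rx": 0.0205, "ry": 0.1402, "rz": 0}, {"dx": 0, "dy": 0, "dz": 0, "rx": 0, "ry": 0, "rz": 0}, {"dx": 0, "dy": 0, "dz": 0, "rx": 0, "ry": 0, "rz": 0}]'

```text
time_s: 4.45
tool_pos: [0.4093, -0.3103, 0.1642]
ee_rot: [[-0.143, -0.901, -0.408], [-0.99, 0.13, 0.06], [-0.001, 0.413, -0.911]]
contact_force: [-0.4, -0.8, -2.0]
width: 0.225
grasp_force: 59.3
```

>>> apply_moves --series '[{"dx": -0.869, "dy": 0.127, "dz": 0.47, "rx": 0.0205, "ry": 0.1402, "rz": 0}, {"dx": -0.793, "dy": 0.116, "dz": 0.59, "rx": 0.0205, "ry": 0.1402, "rz": 0}, {"dx": -0.703, "dy": 0.103, "dz": 0.7, "rx": 0.0205, "ry": 0.1402, "rz": 0}, {"dx": 0, "dy": 0, "dz": 0, "rx": 0, "ry": 0, "rz": 0}, {"dx": 0, "dy": 0, "dz": 0, "rx": 0, "ry": 0, "rz": 0}]'

```text
time_s: 4.95
tool_pos: [0.3854, -0.3072, 0.1829]
ee_rot: [[-0.144, -0.656, -0.741], [-0.99, 0.095, 0.108], [-0.001, 0.749, -0.663]]
contact_force: [0.1, 0.2, -1.1]
width: 0.225
grasp_force: 59.4
```

```bash
python3 - <<'E'
from h import *
s=snapshot("scene");t=snapshot("top");print(observe()['contact_force'])
a=cv2.resize(s[110:220,180:320],(400,314),interpolation=cv2.INTER_CUBIC);b=cv2.resize(t[180:290,330:470],(400,314),interpolation=cv2.INTER_CUBIC)
cv2.imwrite("pics/c4.png",np.hstack([a,b])[:,:,::-1])
E
```

```text
[ 0.14673709 -0.39440175 -1.59793616]
```

View pics/c4.png

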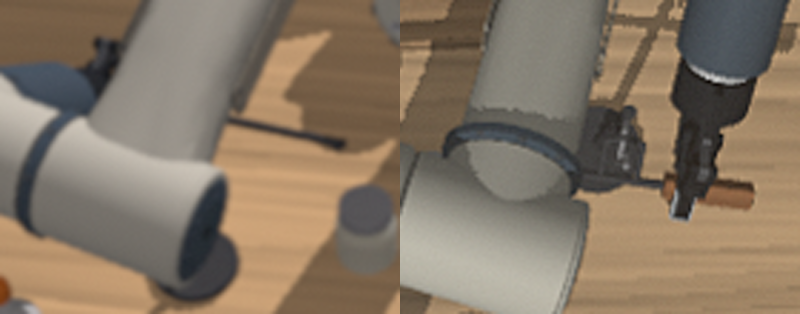

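The arm hides the hook in both views, but the tilt is done and the force is small. Raising in stages while watching the force.

>>> apply_moves --series '[{"dx": 0, "dy": 0, "dz": 0.8, "rx": 0, "ry": 0, "rz": 0}, {"dx": 0, "dy": 0, "dz": 0.8, "rx": 0, "ry": 0, "rz": 0}, {"dx": 0, "dy": 0, "dz": 0, "rx": 0, "ry": 0, "rz": 0}, {"dx": 0, "dy": 0, "dz": 0, "rx": 0, "ry": 0, "rz": 0}]'

```text
time_s: 5.45
tool_pos: [0.3853, -0.3069, 0.1998]
ee_rot: [[-0.144, -0.655, -0.742], [-0.99, 0.095, 0.108], [-0.001, 0.75, -0.662]]
contact_force: [0.5, 0.4, -1.9]
width: 0.227
grasp_force: 59.4
```

>>> apply_moves --series '[{"dx": 0, "dy": 0, "dz": 0.8, "rx": 0, "ry": 0, "rz": 0}, {"dx": 0, "dy": 0, "dz": 0.8, "rx": 0, "ry": 0, "rz": 0}, {"dx": 0, "dy": 0, "dz": 0.6, "rx": 0, "ry": 0, "rz": 0}, {"dx": 0, "dy": 0, "dz": 0, "rx": 0, "ry": 0, "rz": 0}, {"dx": 0, "dy": 0, "dz": 0, "rx": 0, "ry": 0, "rz": 0}]'

```text
time_s: 5.95
tool_pos: [0.3853, -0.3068, 0.2211]
ee_rot: [[-0.144, -0.653, -0.743], [-0.99, 0.094, 0.109], [-0.001, 0.751, -0.66]]
contact_force: [-0.5, 0.1, -2.3]
width: 0.221
grasp_force: 59.4
```

>>> apply_moves --series '[{"dx": -0.8, "dy": 0.12, "dz": 0.1, "rx": 0, "ry": 0, "rz": 0}, {"dx": -0.8, "dy": 0.12, "dz": 0.1, "rx": 0, "ry": 0, "rz": 0}, {"dx": -0.8, "dy": 0.12, "dz": 0, "rx": 0, "ry": 0, "rz": 0}, {"dx": 0, "dy": 0, "dz": 0, "rx": 0, "ry": 0, "rz": 0}]'

```text
time_s: 6.35
tool_pos: [0.3601, -0.3032, 0.2238]
ee_rot: [[-0.144, -0.653, -0.743], [-0.99, 0.095, 0.109], [-0.001, 0.751, -0.66]]
contact_force: [-0.7, -0.9, -2.1]
width: 0.228
grasp_force: 59.4
```

>>> apply_moves --series '[{"dx": -0.8, "dy": 0.12, "dz": 0, "rx": 0, "ry": 0, "rz": 0}, {"dx": -0.8, "dy": 0.12, "dz": 0, "rx": 0, "ry": 0, "rz": 0}, {"dx": -0.8, "dy": 0.12, "dz": 0, "rx": 0, "ry": 0, "rz": 0}, {"dx": 0, "dy": 0, "dz": 0, "rx": 0, "ry": 0, "rz": 0}]'

```text
time_s: 6.75
tool_pos: [0.3362, -0.2995, 0.2236]
ee_rot: [[-0.144, -0.653, -0.743], [-0.99, 0.094, 0.109], [-0.001, 0.751, -0.66]]
contact_force: [-0.0, 0.1, -1.5]
width: 0.228
grasp_force: 59.4
```

>>> apply_moves --series '[{"dx": -0.8, "dy": 0.12, "dz": 0, "rx": 0, "ry": 0, "rz": 0}, {"dx": -0.8, "dy": 0.12, "dz": 0, "rx": 0, "ry": 0, "rz": 0}, {"dx": -0.8, "dy": 0.12, "dz": 0.5, "rx": 0, "ry": 0, "rz": 0}, {"dx": 0, "dy": 0, "dz": 0, "rx": 0, "ry": 0, "rz": 0}]'

```text
time_s: 7.15
tool_pos: [0.3125, -0.2961, 0.2293]
ee_rot: [[-0.144, -0.654, -0.743], [-0.99, 0.095, 0.108], [-0.0, 0.751, -0.661]]
contact_force: [0.0, -0.1, -1.2]
width: 0.226
grasp_force: 59.4
```

>>> apply_moves --series '[{"dx": -0.5, "dy": 0, "dz": 3.0, "rx": 0, "ry": 0, "rz": 0}, {"dx": 0, "dy": 0, "dz": 3.5, "rx": 0, "ry": 0, "rz": 0}, {"dx": 0, "dy": 0, "dz": 2.5, "rx": -0.0205, "ry": -0.1402, "rz": 0}, {"dx": 0, "dy": 0, "dz": 1.5, "rx": -0.0205, "ry": -0.1402, "rz": 0}, {"dx": 0, "dy": 0, "dz": 0, "rx": -0.0205, "ry": -0.1402, "rz": 0}, {"dx": 0, "dy": 0, "dz": 0, "rx": -0.0205, "ry": -0.1402, "rz": 0}, {"dx": 0, "dy": 0, "dz": 0, "rx": -0.0205, "ry": -0.1402, "rz": 0}, {"dx": 0, "dy": 0, "dz": 0, "rx": -0.0205, "ry": -0.1402, "rz": 0}]'

```text
time_s: 7.95
tool_pos: [0.3082, -0.2962, 0.3344]
ee_rot: [[-0.143, -0.99, 0.007], [-0.99, 0.143, -0.002], [0.001, -0.007, -1.0]]
contact_force: [0.5, -0.7, -2.3]
width: 0.228
grasp_force: 59.1
```

>>> apply_moves --series '[{"dx": 2.7, "dy": 3.2, "dz": 0, "rx": 0, "ry": 0, "rz": 0}, {"dx": 2.7, "dy": 3.2, "dz": 0, "rx": 0, "ry": 0, "rz": 0}, {"dx": 2.7, "dy": 3.2, "dz": 0, "rx": 0, "ry": 0, "rz": 0}, {"dx": 2.7, "dy": 3.2, "dz": 0, "rx": 0, "ry": 0, "rz": 0}, {"dx": 2.7, "dy": 3.2, "dz": 0, "rx": 0, "ry": 0, "rz": 0}, {"dx": 2.7, "dy": 3.2, "dz": 0, "rx": 0, "ry": 0, "rz": 0}, {"dx": 2.7, "dy": 3.2, "dz": 0, "rx": 0, "ry": 0, "rz": 0}, {"dx": 0, "dy": 0, "dz": 0, "rx": 0, "ry": 0, "rz": 0}]'

```text
time_s: 8.75
tool_pos: [0.4989, -0.0687, 0.3314]
ee_rot: [[-0.139, -0.99, -0.003], [-0.99, 0.139, 0.001], [-0.0, 0.003, -1.0]]
contact_force: [-0.4, -0.1, -2.6]
width: 0.224
grasp_force: 59.4
```

>>> apply_moves --series '[{"dx": 0, "dy": 0, "dz": -3, "rx": 0, "ry": 0, "rz": 0}, {"dx": 0, "dy": 0, "dz": -3, "rx": 0, "ry": 0, "rz": 0}, {"dx": 0, "dy": 0, "dz": -3, "rx": 0, "ry": 0, "rz": 0}, {"dx": 0, "dy": 0, "dz": -2.7, "rx": 0, "ry": 0, "rz": 0}, {"dx": 0, "dy": 0, "dz": 0, "rx": 0, "ry": 0, "rz": 0}, {"dx": 0, "dy": 0, "dz": 0, "rx": 0, "ry": 0, "rz": 0}, {"dx": 0, "dy": 0, "dz": 0, "rx": 0, "ry": 0, "rz": 0}]'

```text
time_s: 9.45
tool_pos: [0.4982, -0.0724, 0.2183]
ee_rot: [[-0.143, -0.99, 0.003], [-0.99, 0.143, -0.0], [-0.0, -0.003, -1.0]]
contact_force: [-0.7, -0.2, -1.4]
width: 0.231
grasp_force: 59.4
```

```bash
python3 - <<'E'
from h import *
s=snapshot("scene");t=snapshot("top");o=observe();print(o['tool_pos'],o['ee_rot'][:,0])
cv2.imwrite("pics/s5.png",s[:,:,::-1]);cv2.imwrite("pics/t5.png",t[:,:,::-1])
a=cv2.resize(s[130:230,370:503],(798,600),interpolation=cv2.INTER_CUBIC)[:,100:500]
b=cv2.resize(t[150:250,190:290],(600,600),interpolation=cv2.INTER_CUBIC)[:,0:400]
cv2.imwrite("pics/c5.png",np.hstack([a,b])[:,:,::-1])
E
```

```text
[ 0.49805356 -0.07217645  0.2179287 ] [-1.43472428e-01 -9.89654195e-01 -4.86039760e-04]
```

View pics/c5.png

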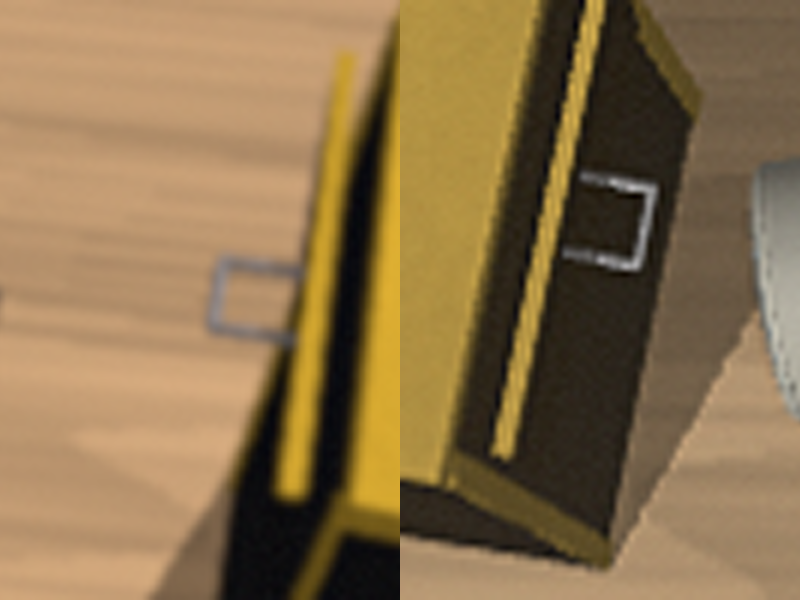

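The tile shows the flap eye's outer wire corners at scene pixels (422.8,172.8) and (421.8,184.4), and top pixels (231.9,180.3) and (229.1,194.1). The arm hides the prong in the top tile, and it lies outside the scene tile. I'll find it by image difference instead.

```bash
cat >> h.py <<'E'
def proj(n,P,m=None):
    m=m or camera_model(n);E=m['extrinsics'];c=E[:3,:3].T@(np.array(P)-E[:3,3]);K=np.array([[m['fx'],0,m['cx']],[0,m['fy'],m['cy']],[0,0,1.]])
    return cv2.projectPoints(np.array([[c[0],-c[1],-c[2]]]),np.zeros(3),np.zeros(3),K,m['D'])[0].ravel()
E
python3 - <<'E'
from h import *
np.set_printoptions(precision=4,suppress=True,linewidth=200)
A=st((421.8,184.4),(231.9,180.3));B=st((422.8,172.8),(229.1,194.1));print("outer",A,B,(A[0]+B[0])/2)
for n,a,b in (("scene",(370+445/6-.4,130+55/6-.4),(370+392/6-.4,130+500/6-.4)),("top",(190+195/6-.4,150),(190+103/6-.4,150+460/6-.4))):
    p,q=plane(n,a,.328),plane(n,b,.328);d=q-p;print(n,p,q,"n yaw",np.arctan2(-abs(d[1])*np.sign(d[1]*d[0]),abs(d[0])))
tcp=np.array([.4981,-.0722,.218]);u=np.array([.1435,.9897,0]);pr=tcp+.232*u+[0,0,.0205]
print("pred prong base/top",pr,proj("scene",pr),proj("scene",pr+[0,0,.034]))
s0=cv2.imread("pics/s1.png").astype(int);s=cv2.imread("pics/s5.png").astype(int)
x,y=proj("scene",pr+[0,0,.017]).astype(int)
d=(s0-s).sum(2)[y-14:y+14,x-22:x+12]; print(x-22,y-14);print((d//10))
E
```

```text
outer (array([0.563 , 0.2442, 0.2985]), np.float64(0.0006207109596215422)) (array([0.5247, 0.2489, 0.2973]), np.float64(0.0004464638931035772)) [0.5438 0.2466 0.2979]
scene [0.4302 0.2983 0.328 ] [0.6641 0.2661 0.328 ] n yaw 0.13691118975374783
top [0.6395 0.2692 0.328 ] [0.4311 0.2976 0.328 ] n yaw 0.13534163512725933
pred prong base/top [0.5314 0.1574 0.2385] [383.2623 185.6246] [384.9202 177.5074]
362 167
[[-1 -1 -1 -1 -1 -1 -1 -1 -1 -1 -1 -1 -1 -1 -1 -1 -1 -1 -1 -1 -1 -1 -1 -1 -1 -1 -1 -1 -1 -1 -1 -1 -1 -1]
 [-1 -1 -1 -1 -1  0 -1 -1 -1 -1 -1 -1 -1 -1 -1 -1 -1 -1 -1 -1 -1 -1 -1 -1 -1 -1 -1 -1 -1 -1  0 -1  0 -1]
 [-1 -1 -1 -1 -1 -1 -1 -1 -1  0 -1 -1 -1  0 -1 -1 -1 -1 -1 -1 -1 -1 -1 -1 -1 -1 -1 -1 -1 -1 -1 -1 -1 -1]
 [-1 -1 -1 -1 -1 -1  0 -1 -1 -1 -1 -1 -1 -1 -1 -1 -1 -1 -1 -1 -1 -1 -1 -1 -1 -1 -1 -1 -1 -1 -1 -1 -1 -1]
 [-1 -1 -1 -1 -1  0  0 -1 -1 -1 -1 -1  0 -1  0 -1 -1 -1 -1 -1 -1 -1 -1 -1 -1 -1 -1  0 -1 -1 -1 -1 -1 -1]
 [-1 -1 -1 -1 -1 -1 -1 -1 -1 -1 -1 -1 -1 -1 -1 -1 -1 -1 -1 -1 -1 -1 -1  0 -1 -1 -1 -1 -1 -1  0 -1 -1 -1]
 [-1 -1 -1  0 -1 -1 -1  0 -1 -1 -1 -1 -1 -1 -1 -1  0 -1 -1
[... 1552 characters left out ...]
-1 -1 -1 -1  0  0  1  3  5  6  6  4  1 -1 -1 -1  0 -1 -1 -1 -1 -1 -1]
 [-1 -1 -1 -1 -1 -1 -1 -1 -1 -1 -1 -1 -1 -1 -1 -1 -1 -1 -1  0  0  0  0 -1 -1 -1 -1 -1 -1 -1 -1 -1 -1 -1]
 [-1 -1 -1 -1 -1 -1 -1 -1 -1  0 -1 -1 -1 -1 -1 -1 -1 -1 -1 -1 -1 -1 -1 -1 -1 -1 -1 -1 -1 -1 -1 -1 -1 -1]
 [-1 -1 -1 -1 -1 -1 -1 -1 -1 -1 -1 -1 -1 -1 -1 -1 -1 -1 -1 -1 -1 -1 -1 -1 -1 -1 -1 -1 -1 -1  0 -1 -1 -1]
 [-1 -1 -1 -1 -1 -1 -1 -1 -1 -1  0 -1 -1 -1 -1 -1 -1 -1 -1 -1 -1 -1 -1 -1 -1 -1 -1 -1 -1 -1 -1 -1 -1 -1]
 [-1 -1 -1 -1 -1 -1  0 -1 -1 -1 -1 -1 -1  0 -1 -1 -1 -1 -1 -1 -1 -1 -1 -1  0 -1 -1 -1 -1 -1 -1 -1 -1 -1]
 [-1 -1 -1 -1 -1 -1 -1 -1 -1 -1 -1 -1 -1 -1 -1 -1 -1 -1 -1 -1  0 -1 -1 -1 -1 -1 -1 -1 -1 -1 -1 -1 -1 -1]]
```

The model predicts the prong to within half a pixel, so I'll move it under the eye and then up through it.

>>> apply_moves --series '[{"dx": 0.4, "dy": 3.0, "dz": 0, "rx": 0, "ry": 0, "rz": 0}, {"dx": 0.4, "dy": 3.0, "dz": 0, "rx": 0, "ry": 0, "rz": 0}, {"dx": 0.4, "dy": 3.0, "dz": 0, "rx": 0, "ry": 0, "rz": 0}, {"dx": 0.27, "dy": 1.6, "dz": 0, "rx": 0, "ry": 0, "rz": 0.008}, {"dx": 0, "dy": 0, "dz": 0, "rx": 0, "ry": 0, "rz": 0}, {"dx": 0, "dy": 0, "dz": 0, "rx": 0, "ry": 0, "rz": 0}, {"dx": 0, "dy": 0, "dz": 0, "rx": 0, "ry": 0, "rz": 0}]'

```text
time_s: 10.25
tool_pos: [0.5119, 0.0332, 0.2165]
ee_rot: [[-0.136, -0.991, 0.0], [-0.991, 0.136, -0.0], [0.0, -0.0, -1.0]]
contact_force: [0.8, -0.6, -1.9]
width: 0.23
grasp_force: 59.5
```

```bash
python3 - <<'E'
from h import *
np.set_printoptions(precision=4,suppress=True,linewidth=200)
s=snapshot("scene");t=snapshot("top");o=observe();print(o['tool_pos'],o['ee_rot'][:,0],o['contact_force'])
cv2.imwrite("pics/s6.png",s[:,:,::-1]);cv2.imwrite("pics/t6.png",t[:,:,::-1])
pr=o['tool_pos']+.232*-o['ee_rot'][:,0]+[0,0,.0205];print(pr,proj("scene",pr+[0,0,.034]),proj("top",pr+[0,0,.034]))
for n,i,im0 in(("scene",s,"s5"),("top",t,"t5")):
    x,y=proj(n,pr+[0,0,.03]).astype(int);d=(cv2.imread(f"pics/{im0}.png")[:,:,::-1].astype(int)-i).sum(2)
    print(n,x-12,y-8);print(d[y-8:y+14,x-12:x+12]//10)
E
```

```text
[0.5119 0.0331 0.2164] [-0.1367 -0.9906  0.0001] [-0.4055 -0.0197 -2.0713]
[0.5436 0.2629 0.2369] [426.6406 185.777 ] [226.3884 189.2485]
scene 414 178
[[ 0 -1 -1  0 -1  0  0  0  0 -1  0  0  0  0 -1  0 -1  0 -1 -1  0 -1 -1 -1]
 [-1  0 -1 -1  0  0 -1 -1  0  0 -1 -1  0 -1  0 -1 -1  0  0  0  0  0 -1 -1]
 [-1  0 -1  0  0 -1 -1 -1  0 -1  0 -1 -1 -1 -1  0 -1 -1 -1 -1  0 -1  0 -1]
 [ 0 -1 -1  0 -1  0  0 -1 -1 -1  0  0  0 -1  0 -1  0  0  0  0 -1 -1 -1 -1]
 [ 0  0  0 -1  0 -1 -1  0  0 -1  0 -1  0  0  0 -1 -1  0 -1  0 -1  0 -1  0]
 [-1  0  0  0 -1  0 -1 -1 -1 -1 -1  0 -1 -1 -1  0 -1  0 -1  0  0  0  0 -1]
 [ 0 -1  0 -1 -1  0 -1  0 -1 -1 -1 -1 -1 -1 -1 -1 -1 -1  0 -1 -1 -1  0  0]
 [-1 -1  0 -1  0  0  0 -1  0 -1  0  1  2  2  0 -1 -1 -1  0  0  0  0  0 -1]
 [-1 -1 -1  0  0 -1  0 -1 -1  0  1  7 13 11  4  0 -1 -1 -1 -1 -1  0 -1  0]
 [-1 -1 -1 -1 -1  0 -1  0 -1  0  4 13 23 19  8  1  0 -1 -1  0  0  0  0 -1]
 [-1 -1 -1 -1 -1 -1 -1 -1 -1  1  8 20 28 20  8  1 -1 -1  0 -1  0 -1 -1  0]
 [ 4  2  1  0 -1 -1 -1 -1 -1  4 14 27 27 15  4  0 -1 -1  0 -1 -1  0 -1  0]
 [14 11  8  6  4  2  2  0  1  9 23 33 24 10  1 -
[... 2193 characters left out ...]
0 -21]
 [-13 -33 -33 -34 -34 -35 -33 -35 -34 -34 -35 -36 -35 -36 -36 -38 -36 -38 -38 -31 -20 -21 -23 -23]
 [-23 -35 -34 -33 -35 -35 -34 -33 -35 -34 -34 -36 -36 -37 -36 -37 -37 -38 -38 -25 -22 -23 -23 -24]
 [-29 -37 -35 -33 -35 -36 -36 -35 -34 -36 -37 -36 -36 -37 -38 -37 -37 -39 -38 -24 -22 -24 -24 -24]
 [-32 -36 -35 -36 -37 -36 -35 -37 -37 -36 -37 -37 -37 -37 -38 -38 -38 -40 -37 -22 -24 -24 -24 -25]
 [-34 -37 -36 -35 -36 -37 -37 -37 -37 -37 -37 -37 -39 -39 -39 -39 -40 -40 -37 -25 -25 -25 -26 -26]
 [-36 -39 -37 -37 -38 -38 -37 -38 -38 -37 -38 -38 -38 -40 -39 -40 -39 -40 -34 -23 -24 -25 -26 -25]
 [-38 -37 -38 -39 -37 -39 -37 -38 -39 -39 -40 -39 -40 -39 -40 -40 -41 -40 -27 -24 -24 -25 -25 -26]]
```

>>> apply_moves --series '[{"dx": 0.2, "dy": 0.05, "dz": 0.8, "rx": 0, "ry": 0, "rz": 0}, {"dx": 0, "dy": 0, "dz": 0.8, "rx": 0, "ry": 0, "rz": 0}, {"dx": 0, "dy": 0, "dz": 0.8, "rx": 0, "ry": 0, "rz": 0}, {"dx": 0, "dy": 0, "dz": 0.8, "rx": 0, "ry": 0, "rz": 0}, {"dx": 0, "dy": 0, "dz": 0, "rx": 0, "ry": 0, "rz": 0}, {"dx": 0, "dy": 0, "dz": 0, "rx": 0, "ry": 0, "rz": 0}]'

```text
time_s: 10.95
tool_pos: [0.5139, 0.0345, 0.2483]
ee_rot: [[-0.136, -0.991, 0.0], [-0.991, 0.136, 0.0], [-0.0, -0.0, -1.0]]
contact_force: [-0.3, -0.2, -1.6]
width: 0.232
grasp_force: 59.5
```

>>> apply_moves --series '[{"dx": 0, "dy": 0, "dz": 0.7, "rx": 0, "ry": 0, "rz": 0}, {"dx": 0, "dy": 0, "dz": 0.7, "rx": 0, "ry": 0, "rz": 0}, {"dx": 0, "dy": 0, "dz": 0.4, "rx": 0, "ry": 0, "rz": 0}, {"dx": 0, "dy": 0, "dz": 0, "rx": 0, "ry": 0, "rz": 0}, {"dx": 0, "dy": 0, "dz": 0, "rx": 0, "ry": 0, "rz": 0}]'

```text
time_s: 11.45
tool_pos: [0.5139, 0.0345, 0.2662]
ee_rot: [[-0.136, -0.991, -0.0], [-0.991, 0.136, 0.0], [-0.0, 0.0, -1.0]]
contact_force: [-0.3, 0.0, -1.8]
width: 0.226
grasp_force: 59.5
```

```bash
python3 - <<'E'
from h import *
np.set_printoptions(precision=4,suppress=True,linewidth=200)
s=snapshot("scene");o=observe();print(o['tool_pos'],o['contact_force'])
cv2.imwrite("pics/s7.png",s[:,:,::-1])
a=cv2.resize(s[140:220,370:477],(800,600),interpolation=cv2.INTER_CUBIC);cv2.imwrite("pics/c7.png",a[:,:,::-1])
E
```

```text
[0.5138 0.0345 0.2659] [-1.1387  0.2405 -1.2323]
```

View pics/c7.png

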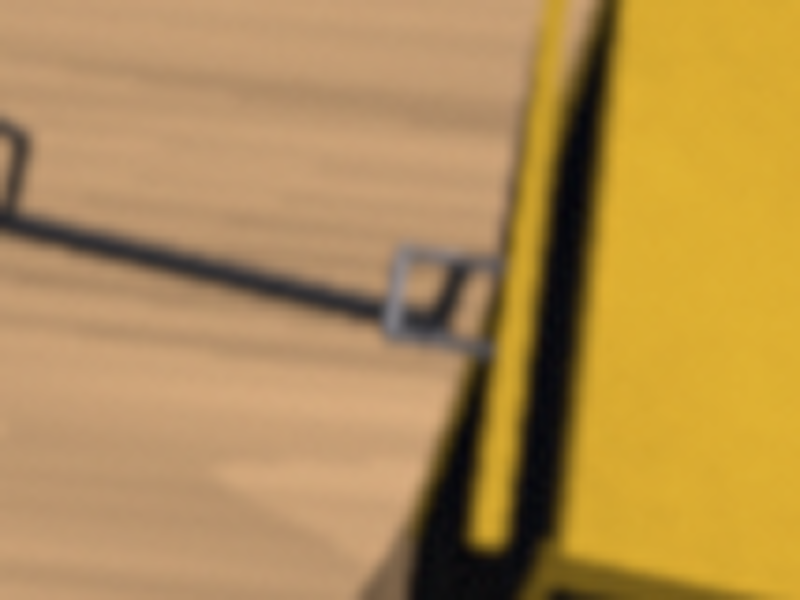

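The prong (at about (455,275) in the crop) stands up through the eye, with the bar just under the outer wire at (395,290). Now I'll pull along the arc, slowly.

>>> apply_moves --series '[{"dx": -0.05, "dy": -0.35, "dz": 0, "rx": 0, "ry": 0, "rz": 0}, {"dx": -0.05, "dy": -0.35, "dz": 0, "rx": 0, "ry": 0, "rz": 0}, {"dx": -0.05, "dy": -0.34, "dz": 0, "rx": 0, "ry": 0, "rz": 0}, {"dx": 0, "dy": 0, "dz": 0, "rx": 0, "ry": 0, "rz": 0}]'

```text
time_s: 11.9
tool_pos: [0.5123, 0.0235, 0.2662]
ee_rot: [[-0.136, -0.991, -0.0], [-0.991, 0.136, -0.0], [0.0, 0.0, -1.0]]
contact_force: [1.1, -0.3, -1.2]
width: 0.229
grasp_force: 59.5
```

>>> apply_moves --series '[{"dx": -0.05, "dy": -0.38, "dz": -0.21, "rx": 0, "ry": 0, "rz": 0}, {"dx": -0.05, "dy": -0.38, "dz": -0.21, "rx": 0, "ry": 0, "rz": 0}, {"dx": -0.06, "dy": -0.42, "dz": -0.32, "rx": 0, "ry": 0, "rz": 0}, {"dx": -0.06, "dy": -0.42, "dz": -0.33, "rx": 0, "ry": 0, "rz": 0}, {"dx": 0, "dy": 0, "dz": 0, "rx": 0, "ry": 0, "rz": 0}]'

```text
time_s: 12.4
tool_pos: [0.5097, 0.0074, 0.2548]
ee_rot: [[-0.136, -0.991, -0.001], [-0.991, 0.136, -0.0], [0.001, 0.001, -1.0]]
contact_force: [-0.4, 0.2, -2.1]
width: 0.234
grasp_force: 59.4
```

```bash
cat > chk.py <<'E'
import sys
from h import *
np.set_printoptions(precision=4,suppress=True,linewidth=200)
# scene check: predicted flap angle from rod, flap strip centroid (yellow, narrow) in scene
o=observe();s=snapshot("scene");print(o['tool_pos'],o['contact_force'],o['ft_torque'])
cv2.imwrite(f"pics/k{sys.argv[1]}.png",s[:,:,::-1])
H=np.array([.5438,.2466,0])+.053*np.array([.136,.99,0]);H[2]=.205
n=np.array([.136,.99,0]);up=np.array([0,0,1.])
h=cv2.cvtColor(s,cv2.COLOR_RGB2HSV);Y=(h[...,0]>18)&(h[...,0]<32)&(h[...,1]>150)&(h[...,2]>110)
# top edge of flap mid-sides: look for the free end row of yellow strip along each theta
l=np.array([.99,-.136,0])
for th in np.arange(0,1.45,.1):
    c=0;N=0
    for r in (.121,.1235):
        for y in np.linspace(-.105,.105,41):
            P=H+l*y-n*(r*np.sin(th))+up*(r*np.cos(th))+n*.001
            a=proj("scene",P).round().astype(int);c+=Y[a[1],a[0]];N+=1
    print(round(th,1),round(c/N,2),end="; ")
E
python3 chk.py 1
```

```text
[0.5097 0.0074 0.2548] [-0.3563  0.1689 -2.1483] [-0.2023  0.0739 -0.0129]
0.0 0.0; 0.1 0.0; 0.2 0.0; 0.3 0.0; 0.4 0.99; 0.5 0.0; 0.6 0.0; 0.7 0.0; 0.8 0.0; 0.9 0.0; 1.0 0.0; 1.1 0.0; 1.2 0.0; 1.3 0.0; 1.4 0.0;
```

```bash
cat > ang.py <<'E'
import sys
from h import *
def ang(s):
    H=np.array([.5438,.2466,0])+.053*np.array([.136,.99,0]);H[2]=.205
    n=np.array([.136,.99,0]);up=np.array([0,0,1.]);l=np.array([.99,-.136,0]);m=camera_model("scene")
    h=cv2.cvtColor(s,cv2.COLOR_BGR2HSV);Y=((h[...,0]>18)&(h[...,0]<32)&(h[...,1]>150)&(h[...,2]>90)).astype(float)
    T=np.arange(-.1,1.6,.025);S=[]
    for t in T:
        v=[]
        for y in np.linspace(-.1,.1,31):
            a=proj("scene",H+l*y-n*.1235*np.sin(t)+up*.1235*np.cos(t),m).round().astype(int);v.append(Y[a[1],a[0]])
        S.append(np.mean(v))
    return T,np.array(S)
if __name__=="__main__":
    for f in sys.argv[1:]:
        T,S=ang(cv2.imread(f"pics/{f}.png"));print(f,[(round(t,3),round(x,1)) for t,x in zip(T,S) if x>.3])
E
python3 ang.py scene0 s7 k1
```

```text
scene0 [(np.float64(-0.1), np.float64(1.0)), (np.float64(-0.075), np.float64(1.0)), (np.float64(-0.05), np.float64(1.0)), (np.float64(-0.025), np.float64(0.8)), (np.float64(0.1), np.float64(0.8)), (np.float64(0.125), np.float64(1.0)), (np.float64(0.15), np.float64(1.0)), (np.float64(0.175), np.float64(0.8))]
s7 [(np.float64(-0.1), np.float64(1.0)), (np.float64(-0.075), np.float64(1.0)), (np.float64(-0.05), np.float64(1.0)), (np.float64(-0.025), np.float64(0.9)), (np.float64(0.1), np.float64(0.9)), (np.float64(0.125), np.float64(1.0)), (np.float64(0.15), np.float64(1.0)), (np.float64(0.175), np.float64(0.8))]
k1 [(np.float64(-0.1), np.float64(1.0)), (np.float64(-0.075), np.float64(1.0)), (np.float64(-0.05), np.float64(1.0)), (np.float64(-0.025), np.float64(0.9)), (np.float64(0.375), np.float64(0.9)), (np.float64(0.4), np.float64(1.0)), (np.float64(0.425), np.float64(1.0)), (np.float64(0.45), np.float64(0.7))]
```

>>> apply_moves --series '[{"dx": -0.05, "dy": -0.35, "dz": -0.1, "rx": 0, "ry": 0, "rz": 0}, {"dx": -0.04, "dy": -0.3, "dz": -0.25, "rx": 0, "ry": 0, "rz": 0}, {"dx": -0.04, "dy": -0.27, "dz": -0.25, "rx": 0, "ry": 0, "rz": 0}, {"dx": -0.03, "dy": -0.25, "dz": -0.27, "rx": 0, "ry": 0, "rz": 0}, {"dx": 0, "dy": 0, "dz": 0, "rx": 0, "ry": 0, "rz": 0}, {"dx": 0, "dy": 0, "dz": 0, "rx": 0, "ry": 0, "rz": 0}]'

```text
time_s: 13.05
tool_pos: [0.5084, -0.004, 0.2467]
ee_rot: [[-0.136, -0.991, -0.001], [-0.991, 0.136, -0.001], [0.001, 0.0, -1.0]]
contact_force: [-0.2, -0.7, -2.2]
width: 0.23
grasp_force: 59.4
```

```bash
python3 - <<'E'
from h import *
from ang import ang
o=observe();s=snapshot("scene")[:,:,::-1];print(o['tool_pos'],o['contact_force'],o['ft_torque'])
T,S=ang(s);k=(S>.6)&(T>0);print(T[k].mean()-.022)
cv2.imwrite("pics/k2.png",s)
E
```

```text
[ 0.50843739 -0.00402354  0.24667706] [-0.19677037 -0.74953726 -2.17343285] [-0.61240902  0.11994139  0.01091738]
0.5029999999999999
```

>>> apply_moves --series '[{"dx": -0.03, "dy": -0.2, "dz": -0.29, "rx": 0, "ry": 0, "rz": 0}, {"dx": -0.03, "dy": -0.2, "dz": -0.29, "rx": 0, "ry": 0, "rz": 0}, {"dx": -0.03, "dy": -0.2, "dz": -0.29, "rx": 0, "ry": 0, "rz": 0}, {"dx": -0.02, "dy": -0.18, "dz": -0.31, "rx": 0, "ry": 0, "rz": 0}, {"dx": -0.02, "dy": -0.18, "dz": -0.31, "rx": 0, "ry": 0, "rz": 0}, {"dx": -0.02, "dy": -0.18, "dz": -0.31, "rx": 0, "ry": 0, "rz": 0}, {"dx": 0, "dy": 0, "dz": 0, "rx": 0, "ry": 0, "rz": 0}]'

```text
time_s: 13.8
tool_pos: [0.5068, -0.0154, 0.2281]
ee_rot: [[-0.136, -0.991, -0.001], [-0.991, 0.136, -0.0], [0.0, 0.001, -1.0]]
contact_force: [-0.2, -0.1, -3.6]
width: 0.23
grasp_force: 59.4
```

```bash
cat > q.py <<'E'
from h import *
from ang import ang
o=observe();s=snapshot("scene")[:,:,::-1];print(o['tool_pos'],o['contact_force'],o['ft_torque'])
T,S=ang(s);k=(S>.6)&(T>0.1);print(T[k]-.022)
cv2.imwrite("pics/k3.png",s)
E
python3 q.py
```

```text
[ 0.50675078 -0.01536265  0.22814073] [-0.22173036 -0.10887533 -3.61114219] [-0.43348598  0.11343622  0.02993645]
[0.678 0.703 0.728 0.753]
```

Tracking well at θ≈0.7. Continuing.

>>> apply_moves --series '[{"dx": -0.02, "dy": -0.14, "dz": -0.33, "rx": 0, "ry": 0, "rz": 0}, {"dx": -0.02, "dy": -0.14, "dz": -0.33, "rx": 0, "ry": 0, "rz": 0}, {"dx": -0.02, "dy": -0.14, "dz": -0.33, "rx": 0, "ry": 0, "rz": 0}, {"dx": -0.015, "dy": -0.11, "dz": -0.34, "rx": 0, "ry": 0, "rz": 0}, {"dx": -0.015, "dy": -0.11, "dz": -0.34, "rx": 0, "ry": 0, "rz": 0}, {"dx": -0.015, "dy": -0.11, "dz": -0.34, "rx": 0, "ry": 0, "rz": 0}, {"dx": 0, "dy": 0, "dz": 0, "rx": 0, "ry": 0, "rz": 0}]'

```text
time_s: 14.55
tool_pos: [0.5057, -0.0227, 0.208]
ee_rot: [[-0.136, -0.991, -0.001], [-0.991, 0.136, -0.0], [0.0, 0.001, -1.0]]
contact_force: [0.5, 0.4, -2.8]
width: 0.228
grasp_force: 59.4
```

```bash
python3 q.py
```

```text
[ 0.50572534 -0.02272425  0.20801501] [ 0.5497404   0.37600314 -2.76613085] [-0.5151577   0.06903544  0.00390597]
[0.903 0.928 0.953 0.978]
```

>>> apply_moves --series '[{"dx": -0.01, "dy": -0.08, "dz": -0.34, "rx": 0, "ry": 0, "rz": 0}, {"dx": -0.01, "dy": -0.08, "dz": -0.35, "rx": 0, "ry": 0, "rz": 0}, {"dx": -0.01, "dy": -0.07, "dz": -0.35, "rx": 0, "ry": 0, "rz": 0}, {"dx": -0.005, "dy": -0.04, "dz": -0.35, "rx": 0, "ry": 0, "rz": 0}, {"dx": -0.005, "dy": -0.04, "dz": -0.35, "rx": 0, "ry": 0, "rz": 0}, {"dx": -0.005, "dy": -0.04, "dz": -0.36, "rx": 0, "ry": 0, "rz": 0}, {"dx": 0, "dy": 0, "dz": 0, "rx": 0, "ry": 0, "rz": 0}]'

```text
time_s: 15.3
tool_pos: [0.5053, -0.0261, 0.187]
ee_rot: [[-0.136, -0.991, -0.001], [-0.991, 0.136, 0.0], [0.0, 0.001, -1.0]]
contact_force: [-0.2, -0.1, -3.2]
width: 0.225
grasp_force: 59.4
```

```bash
python3 q.py
```

```text
[ 0.50531159 -0.02606956  0.18699724] [-0.23680594 -0.11988609 -3.24176143] [-0.38550012 -0.00780562 -0.05435657]
[1.128 1.153 1.178 1.203 1.228]
```

>>> apply_moves --series '[{"dx": 0, "dy": 0, "dz": -0.35, "rx": 0, "ry": 0, "rz": 0}, {"dx": 0, "dy": 0.01, "dz": -0.35, "rx": 0, "ry": 0, "rz": 0}, {"dx": 0, "dy": 0.03, "dz": -0.35, "rx": 0, "ry": 0, "rz": 0}, {"dx": 0, "dy": 0.03, "dz": -0.35, "rx": 0, "ry": 0, "rz": 0}, {"dx": 0, "dy": 0.05, "dz": -0.35, "rx": 0, "ry": 0, "rz": 0}, {"dx": 0.01, "dy": 0.06, "dz": -0.35, "rx": 0, "ry": 0, "rz": 0}, {"dx": 0.01, "dy": 0.06, "dz": -0.35, "rx": 0, "ry": 0, "rz": 0}, {"dx": 0, "dy": 0, "dz": 0, "rx": 0, "ry": 0, "rz": 0}]'

```text
time_s: 16.15
tool_pos: [0.5055, -0.0236, 0.1625]
ee_rot: [[-0.136, -0.991, -0.001], [-0.991, 0.136, 0.0], [0.0, 0.001, -1.0]]
contact_force: [0.2, -0.2, -3.9]
width: 0.228
grasp_force: 59.4
```

```bash
python3 q.py
```

```text
[ 0.50552611 -0.02356382  0.16250849] [ 0.17131928 -0.2491467  -3.90593388] [-0.51664379  0.04267853 -0.01468221]
[1.378 1.403 1.428 1.453 1.478 1.503 1.528 1.553]
```

>>> apply_moves --series '[{"dx": 0, "dy": 0, "dz": -0.3, "rx": 0, "ry": 0, "rz": 0}, {"dx": 0, "dy": 0, "dz": -0.3, "rx": 0, "ry": 0, "rz": 0}, {"dx": 0, "dy": 0, "dz": -0.3, "rx": 0, "ry": 0, "rz": 0}, {"dx": 0, "dy": 0, "dz": 0, "rx": 0, "ry": 0, "rz": 0}]'

```text
time_s: 16.6
tool_pos: [0.5057, -0.0236, 0.1538]
ee_rot: [[-0.136, -0.991, -0.0], [-0.991, 0.136, 0.0], [-0.0, 0.0, -1.0]]
contact_force: [-0.4, -0.3, -2.1]
width: 0.225
grasp_force: 59.1
```

```bash
python3 q.py
```

```text
[ 0.50567048 -0.0235968   0.15381306] [-0.37281685 -0.34692536 -2.13711345] [-0.14664649  0.02220546  0.01088844]
[1.528 1.553]
```

Torque has dropped back to the rod alone, so the flap is resting on its stop. I'll lower the prong out of the eye, back away and raise the rod.

>>> apply_moves --series '[{"dx": 0, "dy": 0, "dz": -0.6, "rx": 0, "ry": 0, "rz": 0}, {"dx": 0, "dy": 0, "dz": -0.6, "rx": 0, "ry": 0, "rz": 0}, {"dx": 0, "dy": 0, "dz": -0.7, "rx": 0, "ry": 0, "rz": 0}, {"dx": 0, "dy": 0, "dz": -0.7, "rx": 0, "ry": 0, "rz": 0}, {"dx": 0, "dy": 0, "dz": -0.7, "rx": 0, "ry": 0, "rz": 0}, {"dx": 0, "dy": 0, "dz": -0.6, "rx": 0, "ry": 0, "rz": 0}, {"dx": 0, "dy": 0, "dz": 0, "rx": 0, "ry": 0, "rz": 0}, {"dx": 0, "dy": 0, "dz": 0, "rx": 0, "ry": 0, "rz": 0}]'

```text
time_s: 17.45
tool_pos: [0.5059, -0.0237, 0.1152]
ee_rot: [[-0.135, -0.991, -0.0], [-0.991, 0.135, -0.0], [0.0, -0.0, -1.0]]
contact_force: [-0.0, -0.1, -2.1]
width: 0.228
grasp_force: 59.1
```

```bash
python3 q.py; python3 - <<'E'
import cv2,numpy as np
from h import *
s=cv2.imread("pics/k3.png")
o=observe();pr=o['tool_pos']+.232*-o['ee_rot'][:,0]+[0,0,.0205];print(pr,proj("scene",pr),proj("scene",pr+[0,0,.034]))
a=cv2.imread("pics/scene0.png")[222:302,238:398];b=cv2.imread("pics/top0.png")[135:205,260:390]
c=s[140:240,360:500]
f=lambda i,w,h:cv2.resize(i,(w,h),interpolation=cv2.INTER_CUBIC)
o=np.zeros((600,800,3),np.uint8);o[:280,:560]=f(a,560,280);o[300:580,:520]=f(b,520,280);o[:180,560:]=f(c,252,180)[:,:240]
cv2.imwrite("pics/c8.png",o)
E
```

```text
[ 0.50590166 -0.02372309  0.11518618] [-0.00511791 -0.08378266 -2.05311185] [-0.10064921  0.04010475 -0.0076812 ]
[1.528 1.553]
[0.53749589 0.20617434 0.13593069] [396.08615154 211.35765051] [397.95333631 204.41562878]
```

View pics/c8.png

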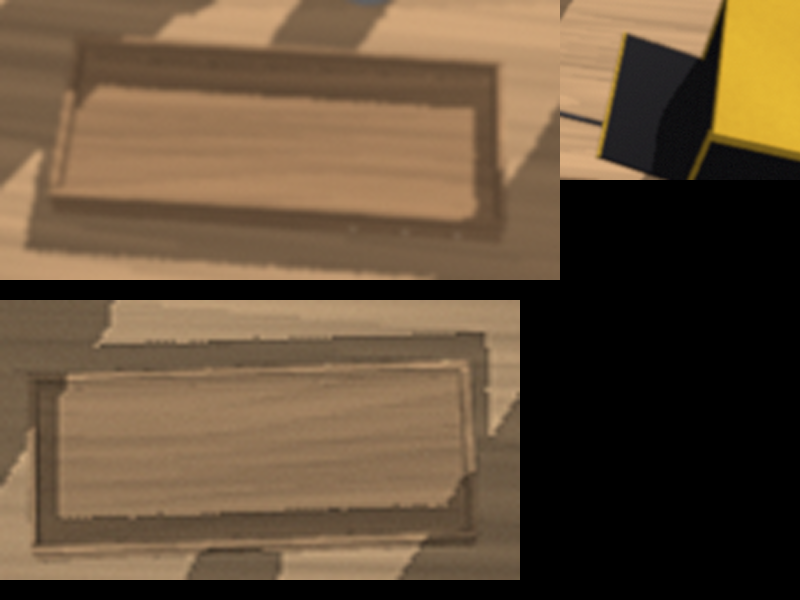

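The crop shows the flap fully down and the prong hidden beneath it. The tray rim corners in the scene tile are (80,42), (498,66), (500,225) and (50,197). In the top tile they are (33,378), (468,361), (475,535) and (35,545).

```bash
python3 - <<'E'
from h import *
np.set_printoptions(precision=4,suppress=True)
S=[plane("scene",(238+x/3.5-.4,222+y/3.5-.4),.036)[:2] for x,y in((80,42),(498,66),(500,225),(50,197))]
T=[plane("top",(260+x/4-.4,135+(y-300)/4-.4),.036)[:2] for x,y in((475,535),(35,545),(33,378),(468,361))]
for n,Q in(("S",S),("T",T)):
    Q=np.array(Q);c=Q.mean(0);l=(Q[1]-Q[0]+Q[2]-Q[3])/2;w=(Q[3]-Q[0]+Q[2]-Q[1])/2
    print(n,Q.tolist(),"c",c,"len",np.hypot(*l),"yaw",np.arctan2(-l[0],l[1]),"w",np.hypot(*w),"yaw2",np.arctan2(w[1],w[0]))
E
```

```text
S [[0.5984587375354807, -0.1791434946799446], [0.5776772866285276, 0.1743533302541979], [0.7208783413143418, 0.18176706855326177], [0.7418461762122932, -0.17352374424160102]] c [0.6597 0.0009] len 0.3550080697190851 yaw 0.058834410923369614 w 0.1434423545858479 yaw2 0.04544674560099942
T [[0.5902563396528034, -0.18173760026863747], [0.5744293575533946, 0.1735157046115153], [0.7140060315771573, 0.18107660821369023], [0.736321484776474, -0.17568335338298519]] c [ 0.6538 -0.0007] len 0.3565170883034641 yaw 0.05351868238304384 w 0.14298305945868298 yaw2 0.04762906748288266
```

>>> apply_moves --series '[{"dx": -0.27, "dy": -1.98, "dz": 0, "rx": 0, "ry": 0, "rz": 0}, {"dx": -0.27, "dy": -1.98, "dz": 0, "rx": 0, "ry": 0, "rz": 0}, {"dx": -0.27, "dy": -1.98, "dz": 0, "rx": 0, "ry": 0, "rz": 0}, {"dx": -0.27, "dy": -1.98, "dz": 0, "rx": 0, "ry": 0, "rz": 0}, {"dx": 0, "dy": 0, "dz": 0, "rx": 0, "ry": 0, "rz": 0}, {"dx": 0, "dy": 0, "dz": 0, "rx": 0, "ry": 0, "rz": 0}]'

```text
time_s: 18.1
tool_pos: [0.4953, -0.1031, 0.1155]
ee_rot: [[-0.137, -0.991, 0.001], [-0.991, 0.137, 0.0], [-0.0, -0.001, -1.0]]
contact_force: [-0.3, -0.1, -2.0]
width: 0.231
grasp_force: 59.1
```

Tray centre is about (0.657, 0.000), with its long axis along (-0.052, 0.999). Carrying the rod low over the tray.

>>> apply_moves --series '[{"dx": 2.0, "dy": -0.2, "dz": -0.5, "rx": 0, "ry": 0, "rz": 0.03}, {"dx": 2.8, "dy": 0.2, "dz": -0.5, "rx": 0, "ry": 0, "rz": 0.03}, {"dx": 2.8, "dy": 0.3, "dz": 0, "rx": 0, "ry": 0, "rz": 0.03}, {"dx": 3.0, "dy": 0.5, "dz": 0, "rx": 0, "ry": 0, "rz": 0.03}, {"dx": 3.0, "dy": 0.5, "dz": 0, "rx": 0, "ry": 0, "rz": 0.03}, {"dx": 3.0, "dy": 0.6, "dz": 0, "rx": 0, "ry": 0, "rz": 0.039}, {"dx": 0, "dy": 0, "dz": 0, "rx": 0, "ry": 0, "rz": 0}, {"dx": 0, "dy": 0, "dz": 0, "rx": 0, "ry": 0, "rz": 0}]'

```text
time_s: 18.9
tool_pos: [0.6613, -0.0829, 0.1044]
ee_rot: [[0.054, -0.999, -0.001], [-0.999, -0.054, 0.0], [-0.0, 0.001, -1.0]]
contact_force: [-0.7, -0.4, -1.9]
width: 0.222
grasp_force: 59.2
```

>>> apply_moves --series '[{"dx": 0, "dy": 0, "dz": -2.0, "rx": 0, "ry": 0, "rz": 0}, {"dx": 0, "dy": 0, "dz": -1.5, "rx": 0, "ry": 0, "rz": 0}, {"dx": 0, "dy": 0, "dz": 0, "rx": -0.025, "ry": 0, "rz": 0}, {"dx": 0, "dy": 0, "dz": 0, "rx": 0, "ry": 0, "rz": 0}, {"dx": 0, "dy": 0, "dz": 0, "rx": 0, "ry": 0, "rz": 0}]'

```text
time_s: 19.4
tool_pos: [0.6615, -0.0835, 0.0716]
ee_rot: [[0.054, -0.999, 0.002], [-0.998, -0.054, -0.025], [0.025, -0.001, -1.0]]
contact_force: [-0.0, -0.7, -0.3]
width: 0.224
grasp_force: 59.2
```

```bash
python3 - <<'E'
from h import *
np.set_printoptions(precision=4,suppress=True,linewidth=220)
o=observe();s=snapshot("scene");t=snapshot("top");cv2.imwrite("pics/s9.png",s[:,:,::-1]);cv2.imwrite("pics/t9.png",t[:,:,::-1])
p=o['tool_pos'];R=o['ee_rot'];print(p,R[:,0],o['contact_force'])
ax=p-.0205*R[:,2];e=ax-.232*R[:,0];b=ax+.068*R[:,0];print("end",e,"back",b,proj("scene",e),proj("scene",e+[0,0,.034]))
x,y=proj("scene",e+[0,0,.017]).astype(int);d=(cv2.imread("pics/s1.png")[:,:,::-1].astype(int)-s).sum(2);print(x-14,y-10);print(d[y-10:y+10,x-14:x+10]//10)
E
```

```text
[ 0.6615 -0.0835  0.0716] [ 0.0538 -0.9982  0.0255] [-0.0381 -0.7419 -0.3369]
end [0.6489 0.1486 0.0862] back [ 0.6651 -0.1509  0.0939] [371.6372 252.7647] [372.9454 246.7354]
358 239
[[-2 -2 -1 -2 -2 -2 -2 -1 -2 -2 -2 -2 -2 -2 -2 -2 -2 -2 -2 -2 -2 -2 -2 -2]
 [-1 -1 -2 -1 -1 -1 -1 -1 -2 -2 -1 -1 -2 -2 -2 -2 -1 -2 -2 -2 -2 -2 -2 -2]
 [-1 -2 -1 -2 -1 -2 -1 -2 -2 -2 -1 -1 -1 -1 -2 -1 -2 -2 -2 -1 -2 -2 -2 -2]
 [-1 -2 -2 -2 -2 -2 -1 -1 -2 -1 -1 -1 -1 -1 -2 -2 -2 -1 -1 -1 -2 -1 -2 -2]
 [-1 -2 -1 -2 -2 -1 -2 -2 -2 -1 -1 -2 -2 -1 -1 -1 -2 -2 -1 -2 -1 -2 -2 -2]
 [-2 -1 -2 -2 -2 -1 -2 -1 -2 -2 -1 -2 -1 -2 -1 -2 -2 -2 -2 -2 -2 -2 -2 -2]
 [-2 -2 -2 -1 -2 -2 -2 -2 -2 -2 -1 -2 -1 -2 -2 -2 -2 -2 -1 -2 -1 -2 -1 -2]
 [-1 -1 -2 -2 -2 -2 -1 -2 -2 -2 -2 -2 -2 -1  0  1  0 -1 -2 -2 -2 -2 -2 -2]
 [-2 -2 -2 -2 -2 -2 -1 -2 -2 -2 -2 -2 -2  0  3  6  4  0 -1 -2 -2 -1  0 -1]
 [-2 -1 -2 -2 -1 -2 -2 -1 -2 -2 -2 -2 -1  2  6  9  6  1 -1 -2 -1  2  4  3]
 [ 0  0  0  0  0 -1  0 -1 -2 -2 -2 -2  0  4  9 10  5  0 -2 -2 -1  2  8  7]
 [ 5  5  5  4  3  2  2  1  1  0  0  0  2  7 11  9  3 -1 -2 -2 -1  3  9  8]
 [13 13 12  9  8  8  7  7  6  6  6  6  7 11 12  7  1 -1 -2 -2 -2  3  9  7]
 [19 21 19 16 15 15 16 15 15 16 15 15 16 17 15  7  1 -1 -2 -2 -2  2  9  7]
 [13 15 16 15 16 17 19 20 21 21 22 23 24 24 19 10  1 -1 -2 -1 -2  3  8  7]
 [ 3  4  6  6  8  9 11 12 13 13 15 16 17 18 14  7  0 -1 -1 -2 -2  2  9  8]
 [-2 -2 -1 -1  0  0  1  1  2  2  3  3  5  6  4  1 -1 -2 -2 -2 -2  3 10 10]
 [-2 -3 -2 -2 -2 -2 -2 -2 -2 -2 -3 -2 -1 -1 -1 -2 -1 -2 -2 -1 -1  2 10 11]
 [-2 -2 -3 -3 -3 -3 -2 -3 -3 -2 -2 -2 -2 -2 -2 -2 -1 -2 -1 -2 -2  2 10 11]
 [-3 -2 -2 -2 -2 -2 -2 -2 -2 -2 -2 -2 -2 -3 -2 -2 -2 -1 -2 -2 -2  2 10 11]]
```

>>> apply_moves --series '[{"dx": 0, "dy": 0, "dz": -1.5, "rx": 0, "ry": 0, "rz": 0}, {"dx": 0, "dy": 0, "dz": -1.5, "rx": 0, "ry": 0, "rz": 0}, {"dx": 0, "dy": 0, "dz": -1.2, "rx": 0, "ry": 0, "rz": 0}, {"dx": 0, "dy": 0, "dz": -0.9, "rx": 0, "ry": 0, "rz": 0}, {"dx": 0, "dy": 0, "dz": -0.6, "rx": 0, "ry": 0, "rz": 0}, {"dx": 0, "dy": 0, "dz": -0.4, "rx": 0, "ry": 0, "rz": 0}, {"dx": 0, "dy": 0, "dz": 0, "rx": 0, "ry": 0, "rz": 0}, {"dx": 0, "dy": 0, "dz": 0, "rx": 0, "ry": 0, "rz": 0}]'

```text
time_s: 20.3
tool_pos: [0.6614, -0.0839, 0.0096]
ee_rot: [[0.053, -0.999, 0.001], [-0.998, -0.053, -0.025], [0.025, 0.001, -1.0]]
contact_force: [-0.1, -0.2, -0.8]
width: 0.225
grasp_force: 59.3
```

>>> apply_moves --series '[{"dx": 0, "dy": 0, "dz": -0.15, "rx": 0, "ry": 0, "rz": 0}, {"dx": 0, "dy": 0, "dz": 0, "rx": 0, "ry": 0, "rz": 0}, {"dx": 0, "dy": 0, "dz": 0, "rx": 0, "ry": 0, "rz": 0}]'

```text
time_s: 20.6
tool_pos: [0.6611, -0.0839, 0.0079]
ee_rot: [[0.053, -0.999, 0.0], [-0.998, -0.053, -0.025], [0.025, 0.001, -1.0]]
contact_force: [-0.2, -0.3, -1.7]
width: 0.223
grasp_force: 59.3
```

>>> apply_moves --series '[{"dx": 0, "dy": 0, "dz": -0.15, "rx": 0, "ry": 0, "rz": 0}, {"dx": 0, "dy": 0, "dz": 0, "rx": 0, "ry": 0, "rz": 0}]'

```text
time_s: 20.8
tool_pos: [0.6613, -0.0839, 0.0065]
ee_rot: [[0.053, -0.999, 0.001], [-0.998, -0.053, -0.025], [0.025, 0.001, -1.0]]
contact_force: [0.4, -0.3, 0.8]
width: 0.228
grasp_force: 60.3
```

>>> apply_moves --series '[{"dx": 0, "dy": 0, "dz": 0, "rx": 0, "ry": 0, "rz": 0}, {"dx": 0, "dy": 0, "dz": 0, "rx": 0, "ry": 0, "rz": 0}, {"dx": 0, "dy": 0, "dz": 0, "rx": 0, "ry": 0, "rz": 0}, {"dx": 0, "dy": 0, "dz": 0, "rx": 0, "ry": 0, "rz": 0}, {"dx": 0, "dy": 0, "dz": 0, "rx": 0, "ry": 0, "rz": 0}, {"dx": 0, "dy": 0, "dz": 0, "rx": 0, "ry": 0, "rz": 0}]' --jaw 2.6

```text
time_s: 21.4
tool_pos: [0.6611, -0.0839, 0.0062]
ee_rot: [[0.053, -0.999, 0.0], [-0.998, -0.053, -0.025], [0.025, 0.001, -1.0]]
contact_force: [-0.5, 0.7, -0.0]
width: 0.309
grasp_force: 0.0
```

>>> apply_moves --series '[{"dx": 0, "dy": 0, "dz": 0, "rx": 0, "ry": 0, "rz": 0}, {"dx": 0, "dy": 0, "dz": 0, "rx": 0, "ry": 0, "rz": 0}, {"dx": 0, "dy": 0, "dz": 0, "rx": 0, "ry": 0, "rz": 0}, {"dx": 0, "dy": 0, "dz": 0, "rx": 0, "ry": 0, "rz": 0}, {"dx": 0, "dy": 0, "dz": 1.0, "rx": 0, "ry": 0, "rz": 0}, {"dx": 0, "dy": 0, "dz": 1.0, "rx": 0, "ry": 0, "rz": 0}, {"dx": 0, "dy": 0, "dz": 2.0, "rx": 0, "ry": 0, "rz": 0}, {"dx": 0, "dy": 0, "dz": 3.0, "rx": 0, "ry": 0, "rz": 0}]' --jaw 4.5

```text
time_s: 22.2
tool_pos: [0.6601, -0.0839, 0.0764]
ee_rot: [[0.053, -0.999, -0.002], [-0.998, -0.053, -0.025], [0.025, 0.004, -1.0]]
contact_force: [0.4, 0.5, 0.4]
width: 0.532
grasp_force: 0.0
```

>>> apply_moves --series '[{"dx": 0, "dy": -0.5, "dz": 3.5, "rx": 0, "ry": 0, "rz": 0}, {"dx": 0, "dy": -0.5, "dz": 4, "rx": 0, "ry": 0, "rz": 0}, {"dx": 0, "dy": 0, "dz": 4, "rx": 0, "ry": 0, "rz": 0}, {"dx": 0, "dy": 0, "dz": 4, "rx": 0, "ry": 0, "rz": 0}, {"dx": 0, "dy": 0, "dz": 2, "rx": 0.025, "ry": 0, "rz": 0}, {"dx": 0, "dy": 0, "dz": 0, "rx": 0, "ry": 0, "rz": 0}]'

```text
time_s: 22.8
tool_pos: [0.6624, -0.0948, 0.2572]
ee_rot: [[0.052, -0.999, 0.01], [-0.999, -0.052, -0.0], [0.001, -0.01, -1.0]]
contact_force: [-0.2, -0.2, 1.1]
width: 0.522
grasp_force: 0.0
```

```bash
python3 q.py; python3 - <<'E'
from h import *
np.set_printoptions(precision=4,suppress=True,linewidth=220)
m=camera_model("wrist");w=snapshot("wrist");s=snapshot("scene");cv2.imwrite("pics/w10.png",w[:,:,::-1]);cv2.imwrite("pics/s10.png",s[:,:,::-1])
d=np.abs(cv2.imread("pics/s1.png")[:,:,::-1].astype(int)-s).sum(2)>60
n,l,st_,c=cv2.connectedComponentsWithStats(d.astype(np.uint8)[225:300,240:395],connectivity=8)
for i in range(1,n):
    if st_[i,4]>12: print(st_[i]+[240,225,0,0,0],c[i]+[240,225])
for P in ([.6489,.1486,.011],[.6489,.1486,.045],[.665,-.151,.018],[.657,.005,.018],[.657,.005,.068]): print(P,proj("scene",P),proj("wrist",P,m))
# bystanders: changed?
for n,(x,y) in dict(jar=(308,190),can=(344,205),bottle=(187,232)).items(): print(n,d[y-12:y+12,x-12:x+12].sum())
h=cv2.cvtColor(w,cv2.COLOR_RGB2HSV);k=((h[...,0]<13)&(h[...,1]>140)).astype(np.uint8)
n,l,q,c=cv2.connectedComponentsWithStats(k)
print([(q[i].tolist(),c[i].round()) for i in range(1,n) if q[i,4]>150])
E
```

```text
[ 0.66244058 -0.09476885  0.2572275 ] [-0.15812198 -0.17242495  1.07883563] [-0.01303422 -0.01781799 -0.04024102]
[1.528 1.553]
[ 240  225  134   60 3472] [293.6043 259.3497]
[275 225  46  11 345] [300.9768 229.8725]
[380 225  15   8  84] [388.2143 227.5595]
[380 249   8  25  82] [382.1829 263.4878]
[240 281  47  19 287] [258.1986 295.5854]
[0.6489, 0.1486, 0.011] [368.952  265.0944] [319.4273 321.9547]
[0.6489, 0.1486, 0.045] [370.1306 259.6794] [319.2913 337.5724]
[0.665, -0.151, 0.018] [265.9444 257.3282] [319.0617 124.9243]
[0.657, 0.005, 0.018] [319.3789 260.9675] [318.979  240.0364]
[0.657, 0.005, 0.068] [319.3759 252.7661] [318.6824 256.8649]
jar 124
can 36
bottle 178
[]
```

>>> apply_moves --series '[{"dx": 0, "dy": 0, "dz": 4, "rx": 0, "ry": 0, "rz": 0}, {"dx": 0, "dy": 0, "dz": 4, "rx": 0, "ry": 0, "rz": 0}, {"dx": -3, "dy": -2, "dz": 2, "rx": 0, "ry": 0, "rz": 0}, {"dx": -4, "dy": -2.5, "dz": 0, "rx": 0, "ry": 0, "rz": 0}, {"dx": -4, "dy": -2.5, "dz": 0, "rx": 0, "ry": 0, "rz": 0}, {"dx": -4, "dy": -2.5, "dz": 0, "rx": 0, "ry": 0, "rz": 0}, {"dx": -4, "dy": -2.5, "dz": 0, "rx": 0, "ry": 0, "rz": 0}, {"dx": -4, "dy": -2.5, "dz": 0, "rx": 0, "ry": 0, "rz": 0}]'

```text
time_s: 23.75
tool_pos: [0.4287, -0.2393, 0.3501]
ee_rot: [[0.054, -0.999, -0.002], [-0.999, -0.054, 0.0], [-0.0, 0.002, -1.0]]
contact_force: [0.4, -0.7, 0.2]
width: 0.53
grasp_force: 0.0
```

>>> apply_moves --series '[{"dx": -3, "dy": -3, "dz": 0, "rx": 0, "ry": 0, "rz": 0}, {"dx": -3, "dy": -3, "dz": 0, "rx": 0, "ry": 0, "rz": 0}, {"dx": 0, "dy": 0, "dz": 0, "rx": 0, "ry": 0, "rz": 0}, {"dx": 0, "dy": 0, "dz": 0, "rx": 0, "ry": 0, "rz": 0}]'

```text
time_s: 24.15
tool_pos: [0.3702, -0.2991, 0.3504]
ee_rot: [[0.051, -0.999, -0.001], [-0.999, -0.051, 0.001], [-0.001, 0.001, -1.0]]
contact_force: [0.7, -0.1, -0.4]
width: 0.526
grasp_force: 0.0
```

```bash
python3 q.py; python3 - <<'E'
from h import *
np.set_printoptions(precision=4,suppress=True,linewidth=220)
for n in("scene","top"):
    im=snapshot(n);cv2.imwrite(f"pics/{n}11.png",im[:,:,::-1]);g0=cv2.imread(f"pics/{n}0.png")[:,:,::-1].astype(int)
    # shadow-proof: dark steel is grey (low saturation) and dark; handle is strongly saturated orange
    h=cv2.cvtColor(im,cv2.COLOR_RGB2HSV);ch=np.abs(g0-im).sum(2)>45
    steel=ch&(h[...,1]<95)&(h[...,2]<110);wood=ch&(h[...,0]<13)&(h[...,1]>125)
    x0,y0,x1,y1=(240,225,395,300) if n=="scene" else (262,138,388,204)
    for t,k in(("steel",steel),("wood",wood)):
        ys,xs=np.nonzero(k[y0:y1,x0:x1]);print(n,t,len(xs),xs.min()+x0 if len(xs) else 0,xs.max()+x0 if len(xs) else 0,ys.min()+y0 if len(xs) else 0,ys.max()+y0 if len(xs) else 0)
        if len(xs)>5: print("  by col:",[(c,int(np.median(ys[xs+x0==c])+y0),int((xs+x0==c).sum())) for c in range(x0,x1,6) if (xs+x0==c).any()])
    for P in ([.6489,.1486,.011],[.6489,.1486,.045],[.665,-.151,.018],[.660,-.061,.018],[.657,.005,.068]): print(P,proj(n,P))
    B=dict(jar=(308,190),can=(344,205),bottle=(187,232)) if n=="scene" else dict(jar=(341,244),can=(303,226),bottle=(445,180))
    for b,(x,y) in B.items(): print(b,ch[y-12:y+12,x-12:x+12].sum())
E
```

```text
[ 0.37018576 -0.29905024  0.35040592] [ 0.72117422 -0.05756341 -0.3767978 ] [ 0.03432452 -0.08947964 -0.03392663]
[1.528 1.553]
scene steel 332 297 394 225 267
  by col: [(300, 260, 3), (306, 257, 9), (312, 260, 5), (318, 258, 9), (324, 262, 3), (330, 262, 3), (336, 263, 3), (342, 263, 4), (348, 263, 4), (354, 264, 3), (360, 264, 4), (366, 265, 4), (384, 226, 3), (390, 227, 5)]
scene wood 143 266 296 254 262
  by col: [(270, 258, 6), (276, 257, 5), (282, 259, 5), (288, 258, 4), (294, 258, 5)]
[0.6489, 0.1486, 0.011] [368.952  265.0944]
[0.6489, 0.1486, 0.045] [370.1306 259.6794]
[0.665, -0.151, 0.018] [265.9444 257.3282]
[0.66, -0.061, 0.018] [296.6898 259.3204]
[0.657, 0.005, 0.068] [319.3759 252.7661]
jar 109
can 0
bottle 71
top steel 565 262 387 138 203
  by col: [(262, 169, 24), (268, 170, 1), (280, 175, 4), (286, 174, 4), (292, 175, 5), (298, 175, 3), (304, 174, 3), (310, 174, 3), (316, 174, 3), (322, 172, 6), (328, 172, 6), (334, 172, 5), (340, 173, 3), (346, 168, 1), (352, 201, 2), (358, 198, 6), (364, 198, 9), (370, 182, 8), (376, 172, 3), (382, 148, 6)]
top wood 27 343 361 170 175
  by col: [(346, 170, 1), (352, 170, 2), (358, 172, 1)]
[0.6489, 0.1486, 0.011] [277.6613 175.411 ]
[0.6489, 0.1486, 0.045] [276.6901 172.9118]
[0.665, -0.151, 0.018] [368.5494 172.066 ]
[0.66, -0.061, 0.018] [341.2376 172.9459]
[0.657, 0.005, 0.068] [321.0271 169.6215]
jar 115
can 0
bottle 318
```

```bash
python3 -c "from rig import *;print(finish_job())"
```

```text
the job is handed in; nothing more can be done
None
```

The job is handed in after about 24 s: the rod came off the hook, the flap was carried gently down to its stop, and the rod was set down in the tray from a few millimetres up. It stands upright there, its eye above the rim. The can's pixels are unchanged; the jar's and bottle's differ, I think only from shadow and the arm.

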